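# Sort the parts tins by weight: full to the stock tray, empty to the refill crate

## Task

Use the red-handled hook to pull the yellow stock tray fully out by its finger hole, then put the hook down on the bench and leave the tray out. Lift each of the three sealed blue tins to feel whether it is full or empty, and set it down gently, upright on the floor of the yellow tray if it is full or of the green crate if it is empty. Leave the bottle, pliers and circuit board where they are.

Things in the scene. Friction and masses are not known exactly. Their poses are not given: they have to be found in the camera images.
- tin_a: sealed, opaque parts tin, a box 90 (own x) x 56 (own y) x 62 mm high, blue with an aluminium lid band round the top 16 mm; stands on the bench, origin at the centre of its underside, z up. All three tins look exactly alike; any of them may be full of screws (450 to 650 g in all) or empty (about 130 g): only its weight tells, and it changes from one start to the next. Grip across the 56 mm width; the tins take a firm grip; the contents may shift a few mm inside
- tin_b: sealed, opaque parts tin, a box 90 (own x) x 56 (own y) x 62 mm high, blue with an aluminium lid band round the top 16 mm; stands on the bench, origin at the centre of its underside, z up. All three tins look exactly alike; any of them may be full of screws (450 to 650 g in all) or empty (about 130 g): only its weight tells, and it changes from one start to the next. Grip across the 56 mm width; the tins take a firm grip; the contents may shift a few mm inside
- tin_c: sealed, opaque parts tin, a box 90 (own x) x 56 (own y) x 62 mm high, blue with an aluminium lid band round the top 16 mm; stands on the bench, origin at the centre of its underside, z up. All three tins look exactly alike; any of them may be full of screws (450 to 650 g in all) or empty (about 130 g): only its weight tells, and it changes from one start to the next. Grip across the 56 mm width; the tins take a firm grip; the contents may shift a few mm inside
- cabinet: low grey housing of the pull-out tray, 220 (own x) x 270 (own y) x 90 mm high, fixed to the bench; origin at the centre of its underside. Its open front faces its own -x, roughly towards the robot; its top covers whatever of the tray is pushed in
- stock_tray (a joint): how far the yellow stock tray is pulled out of the housing along the housing's -x, in m: 0 is shut, 0.15 fully out against its stop. It slides against about 2 N of friction and stays where it is left
- stock_tray_floor (a point): centre of the yellow tray's inner floor (on its upper face, 12 mm above the bench); axes as the cabinet's. Tray inside 200 (x) x 240 (y) mm, walls 5 mm thick and 23 mm high above this floor. Shut, this point lies 5 mm to the -x side of the cabinet's origin; fully out, 155 mm to that side, so that the inner front 145 mm or so of the tray then stands clear of the housing
- stock_tray_hole (a point): centre, at the upper face, of the round finger hole (28 mm diameter, right through) in the flat yellow pull tab at the tray's front; tab 8 mm thick, upper face 35 mm above the bench, 70 mm wide, reaching 50 mm out from the tray's front wall; axes as the cabinet's, the tray pulls out along -x
- crate: green open crate for empties, outside 170 (own x) x 250 (own y) x 45 mm high, walls and floor 5 mm thick, yellow stripe on the long sides; fixed to the bench; origin at the centre of its underside
- crate_floor (a point): centre of the crate's inner floor (upper face, 5 mm above the bench); axes as the crate's
- hook: pull hook standing on the bench: red bar grip 105 mm long (own x) x 18 mm wide (own y), its underside 52 mm and its top 82 mm above the bench; a 10 mm round steel prong goes straight down to the bench 45 mm ahead (+x) of the centre, and a leg with a 50 mm wide foot goes down 45 mm behind (-x), so it stands by itself. Origin at bench level under the grip's centre; 130 g
- hook_tip (a point): lower end of the hook's steel prong, at the hook's (0.045, 0, 0), at bench level as it stands
- bottle: amber drinks bottle, 64 mm diameter, 200 mm tall, yellow label and cap, loose; origin at the centre of its underside; leave alone
- pliers: red-handled pliers lying flat, about 150 mm long, 15 mm high, loose; origin near the pivot; leave alone
- circuit_board: green circuit board 100 x 65 mm lying flat, loose; origin at the centre of its underside; leave alone
- cash_box: closed red steel box with a brass lock, 110 x 130 x 95 mm high, fixed to the bench; origin at the centre of its underside; not part of the job
There are look-alikes about, which are no part of the job. Several things look just like the hook: the one meant starts farthest from the robot's base.

How it is judged:
By the outcome, as a careful person would: the job done as asked, in the order asked, and still so for the second after the job is handed in, with the robot touching nothing.
It also fails if it takes over 72 s, if anything falls off the work surface, if the arm or the gripper's body presses on something with over 40 N, if the wrist force passes 120 N, or if a joint passes its speed limit or range.

## Robot

A 6-joint arm with a two-finger parallel gripper is mounted at the origin on the work surface. World frame = base frame: x ahead of the robot, y to its left, z up, the work surface at z = 0. Lengths are in mm, angles in degrees, forces in N, time in s.
With the tool pointing down it reaches from about 300 to 850 mm from the base axis. Payload 4.2 kg.
Tool frame: the origin (TCP) lies at the very end of the fingers, on their centre line; the grasp point (between the pads) lies 19 mm behind it; x points along the fingers, y is the direction in which the jaws open and shut, and the axes are right-handed (so a half turn about x gives the same grasp; the last joint's range is limited). The gripper opens to 91 mm and grips with 3 to 60 N. Pads are 32 mm wide; open, the fingers measure 118 mm over their backs; the gripper's body (76 mm by 178 mm) begins 60 mm behind the grasp point.
Start: joints at [-1.146, 18.312, 89.639, -0, 72.044, -1.146], TCP at [575.016, 0, 213.976] pointing down, gripper open.
Joint ranges: [-177.97, 177.97], [-48.28, 115.42], [12.27, 149.76], [-77.06, 257.06], [2.81, 150.46], [-146.56, 146.56]. Speed limits (degrees/s): [147.25, 147.25, 180, 180, 180, 180].

## Interface

Orientations are given as [roll, pitch, yaw] about the fixed x, y, z axes, in that order (R = Rz(yaw) Ry(pitch) Rx(roll)).
In Python, from workcell import sensors, grab_frame, job_done, finder gives the robot as it stands.
- The arm moves only by the tool play_rows, never from a script. Its argument "motion" is a list of rows, each a list of 5 numbers: the shift along the world's x, y, z in m, then the turn about the world's z in rad, then the opening, from 0 (shut) to 1 (fully open). In form: [[tx, ty, tz, roll, fingers], ...]. A call has exactly 8 rows; each row is the pose to reach, as a shift and turn from the pose commanded when the call began; what a row does not reach only later rows make up. A row lasts 1/12 s, in which the tool goes at most 41.7 mm and 7.16 degrees, less where a joint would pass 70% of its speed; a pose out of reach is approached as far as the arm can. A call with a gripper value outside its range is refused whole. The fingers move at their own pace and stop on an object; "squeeze" is the grip in N (left out, the last holds). Time passes only in rows, so rows that repeat a pose let the fingers close, or fill a call up. It gives the time, the measured TCP pose, the force and the opening at its end, in the units of the state.
- sensors.state(): the state, without advancing time (a new reading comes with each control period).
- grab_frame(name): name is "scene" or "side" or "wrist"; returns a dict with "img" (480x640x3 uint8, blue, green, red), "fx", "fy", "cx", "cy" (pixels), "rvec" (rotation vector, rad) and "tvec" (3), from world to camera coordinates, as OpenCV has them; the wrist camera has in their place "tool_from_camera" (4x4, takes a point from camera to tool coordinates, whose origin is the TCP and whose axes are the tool frame's). Camera axes: x right, y down, z forward; pixel columns grow to the right and rows downward; lengths in mm; the calibration is good to about 2 mm. A picture is of the moment at which its call begins: read the wrist's pose just before it. There is no depth.
- job_done(): hands the job in, once; it reports no verdict.
Trained networks look in a picture, given as the dict that the camera call returned (one of the last four; its "shot" number tells which), for a name from the list of things; names that differ only in an ending like _2 or _b are one class to them, and where a whole thing is asked for, a point or a joint stands for the part that bears it (a point fixed in the world has none). Each returns a list of dicts, best first, with "conf" (0 to 1); they miss things now and then, are a little off and sometimes report something else, mostly with a low value. They report only what shows in the picture. A call takes as long as a camera call. They do not tell look-alikes from the thing itself.
- finder.spot_in(picture, label): "point" ([column, row] in pixels, amid what is visible of it).
- finder.spot_point(picture, label): "point" ([column, row] in pixels: a listed point, or the origin of a listed thing).
The state is a dict: "time_s": time; "qpos": joint angles; "qvel": joint speeds; "effort": joint torques, N m; "ee_pos": TCP position; "ee_rot": TCP orientation; "force": force on the tool from outside, world axes, zero at the start; "torque": the same for the moment, N m; "gripper_width": finger opening in mm.
Only numpy, scipy, OpenCV 4.12 (cv2) and the standard library are available. Lean on these libraries where they do the work, as an engineer would, in place of code of your own. Each camera call takes 0.05 s, during which the arm holds its last target.

## Working session

There is one attempt and no reset: what is moved stays moved. The work goes in short steps, Python scripts to look and compute and a tool call to move; the robot and the scene stay as the last step left them, time stands still between calls to the robot, and variables do not carry over. Pictures are saved under pics/ and viewed, and the job is handed in when it is done.

Besides the shell and the picture viewer there is one more tool, called after "Call:" by a JSON object that holds its "op" and its "data", one argument or row to a line. play_rows: Moves the arm, as the interface text tells. Its arguments: {"type":"object","properties":{"motion":{"type":"array","items":{"type":"array","items":{"type":"number"}}},"squeeze":{"type":"number"}},"required":["motion"]}

```bash
mkdir -p pics; ls; cat > h.py <<'E'
import numpy as np, cv2
from workcell import sensors, grab_frame, job_done, finder
def cam(f):
    R=cv2.Rodrigues(np.array(f["rvec"],float))[0]; return R,np.array(f["tvec"],float).ravel()
def K(f): return np.array([[f["fx"],0,f["cx"]],[0,f["fy"],f["cy"]],[0,0,1.]])
def ray(f,p,z):
    R,t=cam(f); d=R.T@np.linalg.solve(K(f),[p[0],p[1],1.]); c=-R.T@t
    return c+d*(z-c[2])/d[2]
def proj(f,P):
    return cv2.projectPoints(np.array(P,float).reshape(-1,3),np.array(f["rvec"],float),np.array(f["tvec"],float),K(f),None)[0].reshape(-1,2)
E
python3 - <<'E'
from h import *
print(sensors.state())
for n in("scene","side"):
    f=grab_frame(n); cv2.imwrite(f"pics/{n}0.png",f["img"])
    R,t=cam(f); print(n,f["fx"],-R.T@t)
    for l,z in [("tin_a",0),("cabinet",0),("stock_tray_hole",35),("crate",0),("hook",0),("hook_tip",0),("bottle",0),("pliers",0),("circuit_board",0),("cash_box",0),("crate_floor",5)]:
        for d in finder.spot_point(f,l): 
            if d["conf"]>.2: print(l,np.round(d["point"]),round(d["conf"],2),np.round(ray(f,d["point"],z)))
E
```

```text
pics
{'time_s': 0.0, 'qpos': array([-1.14623745e+00,  1.83541860e+01,  8.97049423e+01, -1.90679301e-03,
        7.20439923e+01, -1.14568020e+00]), 'qvel': array([-0.0438181 , -0.03456463,  0.06431061, -0.08776907, -0.0511367 ,
        0.04547515]), 'effort': array([-5.01459035e-04, -4.12465632e+01, -2.31973493e+01,  7.28826877e-02,
        4.58198413e-02, -1.41870069e-04]), 'ee_pos': array([ 5.74508219e+02, -3.25237777e-03,  2.13104687e+02]), 'ee_rot': array([-90.13852359,  89.89686354, 179.86150863]), 'force': array([-0.47213734,  0.44763272, -0.566593  ]), 'torque': array([-0.01450547,  0.00739305,  0.00677987]), 'gripper_width': 91.17898926246573}
scene 503.20637575448103 [1240.18732014  470.33071924  765.24917962]
tin_a [348. 236.] 0.85 [444.  -0.   0.]
tin_a [279. 260.] 0.75 [603. -85.   0.]
tin_a [316. 299.] 0.56 [653.  54.   0.]
tin_a [299. 206.] 0.55 [ 412. -171.    0.]
cabinet [480. 385.] 0.86 [659. 410.   0.]
cabinet [213. 211.] 0.6 [ 555. -334.    0.]
stock_tray_hole [438. 317.] 0.76 [586. 292.  35.]
crate [211. 210.] 0.7 [ 555. -342.    0.]
hook [300. 209.] 0.77 [ 421. -1
[... 478 characters left out ...]
18. -345.    5.]
side 546.4221316108514 [ 347.99091783 -705.83477581  912.19072572]
tin_a [284. 280.] 0.72 [442.  -5.   0.]
tin_a [366. 298.] 0.67 [595. -91.   0.]
stock_tray_hole [318. 166.] 0.6 [585. 294.  35.]
crate [380. 421.] 0.73 [ 541. -346.    0.]
hook [220. 394.] 0.93 [ 278. -231.    0.]
hook [291. 349.] 0.68 [ 422. -171.    0.]
hook_tip [241. 233.] 0.87 [371. 150.   0.]
hook_tip [245. 392.] 0.77 [ 323. -238.    0.]
hook_tip [317. 354.] 0.74 [ 466. -194.    0.]
bottle [440. 243.] 0.82 [798.  13.   0.]
pliers [251. 460.] 0.9 [ 315. -361.    0.]
circuit_board [400. 212.] 0.56 [745. 127.   0.]
cash_box [456. 313.] 0.6 [ 758. -168.    0.]
crate_floor [384. 416.] 0.84 [ 550. -342.    5.]
```

View pics/scene0.png

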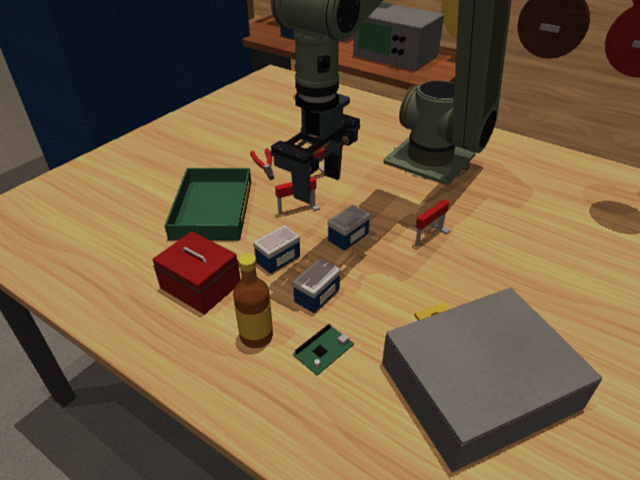

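View pics/side0.png

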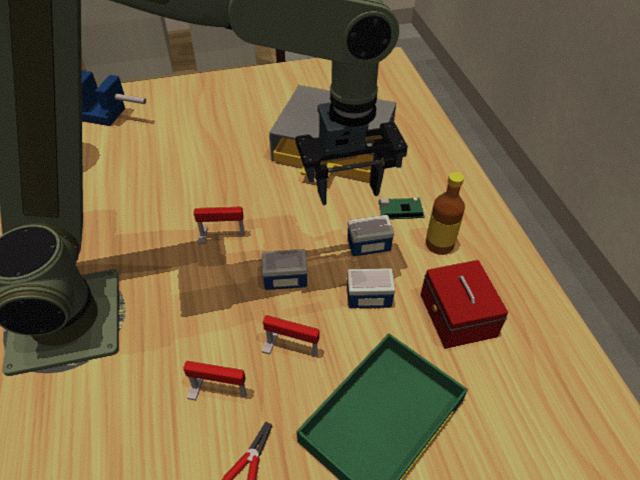

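Hook candidates: side [219,222] (330,155; 365 mm from the base), side [291,335] (421,-167; 453 mm) and side [215,378] (275,-230; 358 mm). The pliers are also red. By the description, the hook is the middle one, at side [291,335] / scene [297,188]. I'll check it in close crops.

```bash
python3 - <<'E'
import cv2
s=cv2.imread("pics/side0.png");c=cv2.imread("pics/scene0.png")
def crop(im,x0,y0,w,h,k,n): cv2.imwrite("pics/"+n,cv2.resize(im[y0:y0+h,x0:x0+w],None,fx=k,fy=k,interpolation=cv2.INTER_CUBIC))
crop(s,240,300,100,70,8,"c_hook_side.png")
crop(c,260,165,80,60,10,"c_hook_scene.png")
crop(s,260,80,150,110,5,"c_cab_side.png")
crop(s,250,205,160,110,5,"c_tins_side.png")
crop(c,240,195,150,120,5,"c_tins_scene.png")
crop(c,370,280,240,190,3.3,"c_cab_scene.png")
E
```

```text
(no output)
```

View pics/c_hook_side.png

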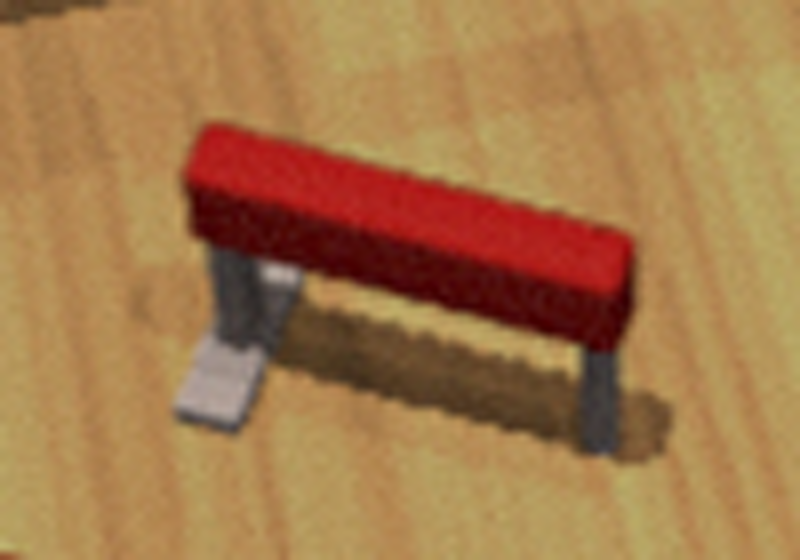

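View pics/c_hook_scene.png

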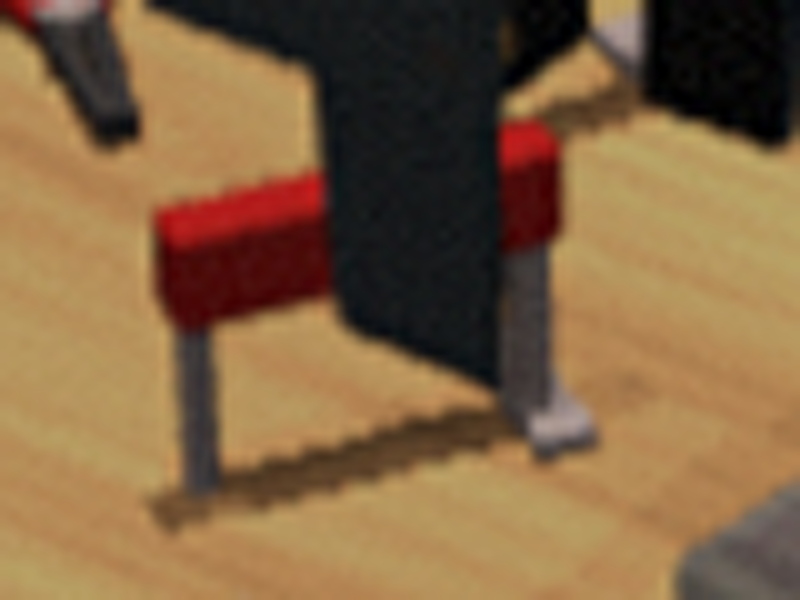

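View pics/c_cab_side.png

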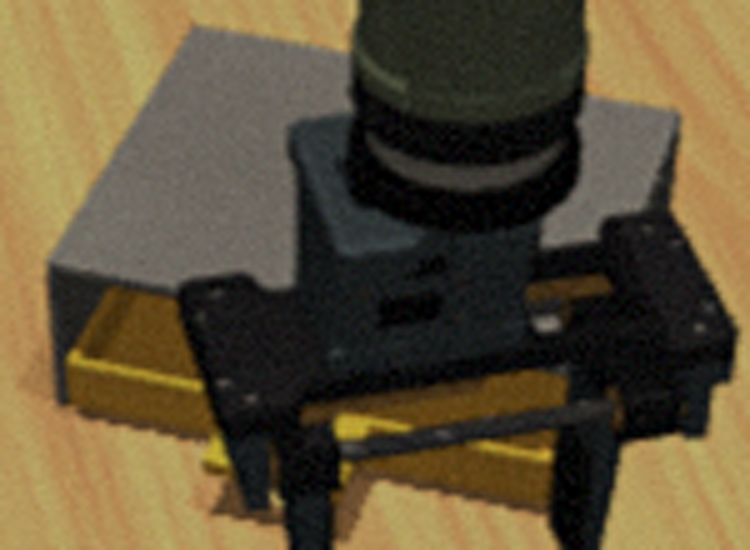

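View pics/c_tins_side.png

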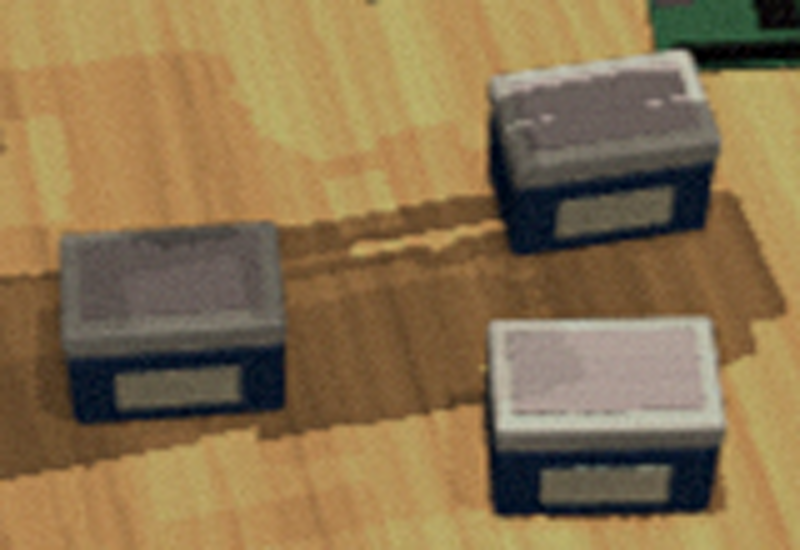

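View pics/c_tins_scene.png

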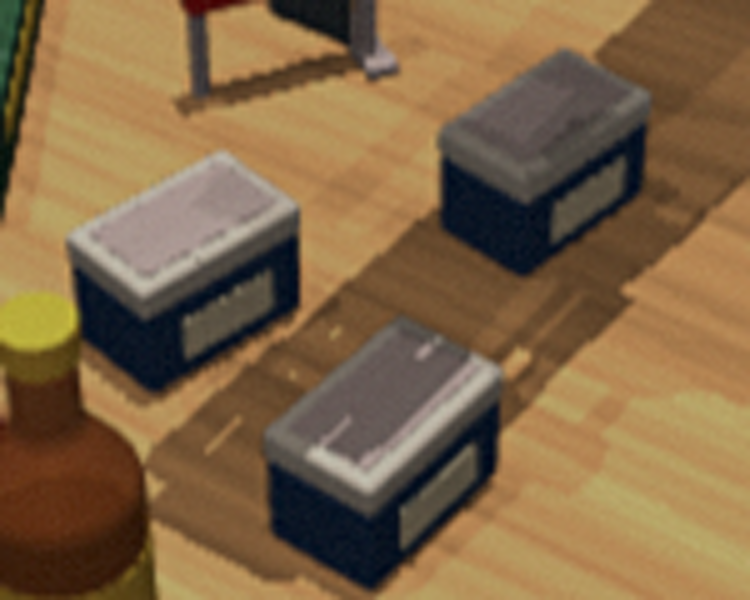

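View pics/c_cab_scene.png

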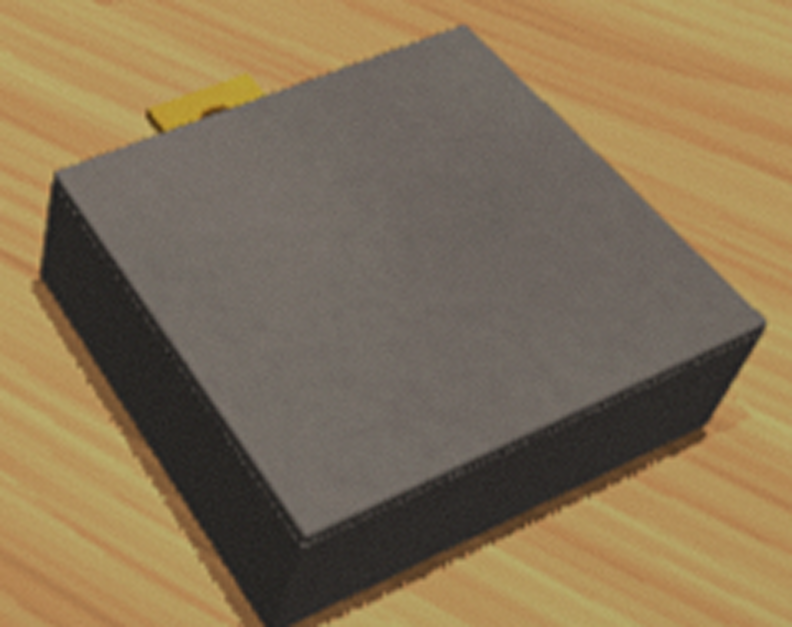

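The crops show the middle hook with its prong toward +x (side [315,356], scene [280,214]) and its foot toward the robot. The tins lie with their long side roughly along world x. The cabinet is turned with its front toward the robot, tray shut and the tab at about scene [438,317]. Next I'll fit poses from the corners in both views.

```bash
cat > fit.py <<'E'
from h import *
from scipy.optimize import least_squares
def fit(obs,x0):
    # obs: list of (frame, pixel, local xyz)
    def res(p,full=False):
        c,s=np.cos(p[2]),np.sin(p[2]); r=[]
        for f,px,l in obs:
            P=[p[0]+c*l[0]-s*l[1],p[1]+s*l[0]+c*l[1],l[2]]
            r.append(proj(f,P)[0]-px)
        return np.ravel(r)
    o=least_squares(res,x0,loss="soft_l1",x_scale=[10,10,.1])
    return o.x,res(o.x).reshape(-1,2)
E
cat > a.py <<'E'
from fit import *
A=grab_frame("scene");B=grab_frame("side")
S=lambda x,y,k,ox,oy:np.array([ox+x/k,oy+y/k])
def sc(x,y): return S(x,y,5,240,195)
def sd(x,y): return S(x,y,5,250,205)
a,b,z=45,28,62
def tin(scn,side,x0):
    L=[(a,-b,z),(-a,-b,z),(-a,b,z),(a,b,z),(a,-b,0),(a,b,0),(-a,b,0)] # scene: left,top,right,bottom; left,bot,right
    M=[(-a,b,z),(a,b,z),(a,-b,z),(-a,-b,z),(-a,-b,0),(a,-b,0)]
    obs=[(A,sc(*p),l) for p,l in zip(scn,L)]+[(B,sd(*p),l) for p,l in zip(side,M)]
    return fit(obs,x0)
for n,r in dict(
 t1=tin([(440,140),(567,50),(650,100),(522,195),(443,205),(526,272),(645,185)],[(60,237),(275,225),(286,330),(65,350),(77,420),(284,408)],[443,0,0]),
 t2=tin([(70,240),(222,153),(300,212),(148,310),(80,332),(155,390),(298,308)],[(490,320),(712,318),(720,433),(495,445),(495,515),(715,510)],[600,-88,0]),
 t3=tin([(266,450),(400,318),(500,372),(372,505),(275,525),(375,588),(495,470)],[(492,78),(690,52),(718,143),(520,185),(520,252),(708,228)],[650,54,0.1]),
).items(): print(n,np.round(r[0][:2]),np.degrees(r[0][2]).round(1),np.round(np.abs(r[1]).max(0),1), np.round(r[1].mean(0),1))
k=lambda x,y:S(x,y,3.3,370,280); m=lambda x,y:S(x,y,5,260,80)
X,Y,Z=110,135,90
obs=[(A,k(57,173),(-X,-Y,Z)),(A,k(463,27),(-X,Y,Z)),(A,k(765,322),(X,Y,Z)),(A,k(306,540),(X,-Y,Z)),(A,k(42,280),(-X,-Y,0)),(A,k(705,432),(X,Y,0)),
(B,m(192,25),(X,Y,Z)),(B,m(50,262),(-X,Y,Z)),(B,m(680,115),(X,-Y,Z))]
for g in (.0,.6,-.6):
  r=fit(obs,[659,410,g]);print("cab",np.round(r[0][:2]),np.degrees(r[0][2]).round(1)),print(np.round(r[1],1).tolist())
hk=lambda x,y:S(x,y,8,240,300); hs=lambda x,y:S(x,y,10,260,165)
obs=[(B,hk(205,122),(-52.5,9,82)),(B,hk(187,182),(-52.5,-9,82)),(B,hk(634,235),(52.5,9,82)),(B,hk(628,295),(52.5,-9,82)),(B,hk(600,450),(45,-3,0)),
(A,hs(157,212),(52.5,-9,82)),(A,hs(180,325),(52.5,9,52)),(A,hs(558,245),(-52.5,9,52)),(A,hs(200,488),(45,3,0))]
r=fit(obs,[421,-166,-.2]);print("hook",np.round(r[0][:2]),np.degrees(r[0][2]).round(1)),print(np.round(r[1],1).tolist())
# crate in side
for d in finder.spot_point(B,"stock_tray_floor")[:2]: print(d)
E
python3 a.py; python3 - <<'E'
import cv2
s=cv2.imread("pics/side0.png");c=cv2.imread("pics/scene0.png")
cv2.imwrite("pics/c_cr_side.png",cv2.resize(s[330:480,290:480],None,fx=4,fy=4))
cv2.imwrite("pics/c_cr_sc.png",cv2.resize(c[140:250,150:280],None,fx=5,fy=5))
E
```

```text
t1 [445.  -1.] -8.6 [2.2 4.2] [-0.4 -1.1]
t2 [602. -88.] -11.8 [1.9 4. ] [-0.3 -1.5]
t3 [644.  49.] -2.1 [2.3 4.5] [-0.3 -1.4]
cab [660. 409.] 58.7
[[-1.8, -0.2], [0.1, -1.6], [1.6, -0.1], [0.1, 0.4], [-1.5, -0.8], [0.5, -2.1], [0.7, -1.5], [-0.1, -1.2], [1.2, -2.4]]
cab [660. 409.] 58.7
[[-1.8, -0.2], [0.1, -1.6], [1.6, -0.1], [0.1, 0.4], [-1.5, -0.8], [0.5, -2.1], [0.7, -1.5], [-0.1, -1.2], [1.2, -2.4]]
cab [660. 409.] 418.7
[[-1.8, -0.2], [0.1, -1.6], [1.6, -0.1], [0.1, 0.4], [-1.5, -0.8], [0.5, -2.1], [0.7, -1.5], [-0.1, -1.2], [1.2, -2.4]]
hook [ 425. -172.] -29.8
[[-0.4, -0.7], [-1.6, -0.2], [1.4, -1.2], [-0.7, -0.3], [0.0, -0.1], [-2.5, -1.9], [-1.4, 0.8], [-0.2, -1.5], [-0.4, -0.6]]
{'point': [457.3, 315.6], 'conf': 0.5}
```

View pics/c_cr_side.png

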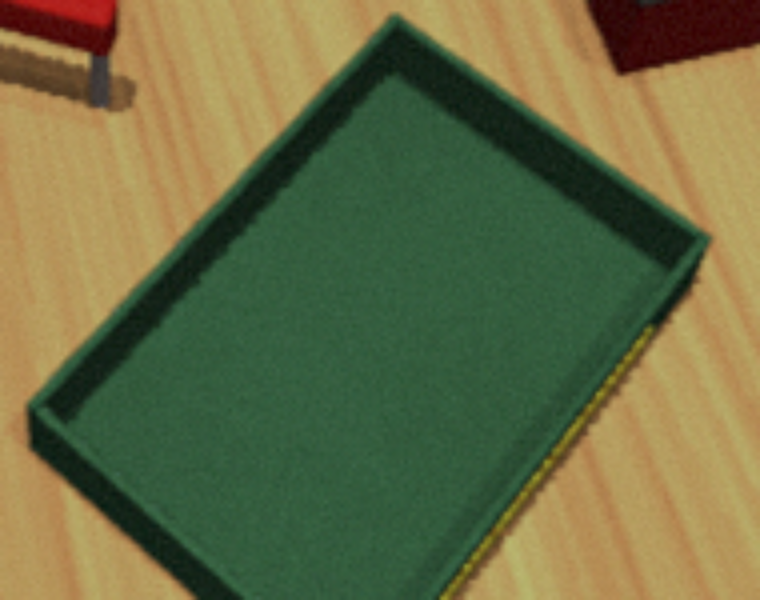

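View pics/c_cr_sc.png

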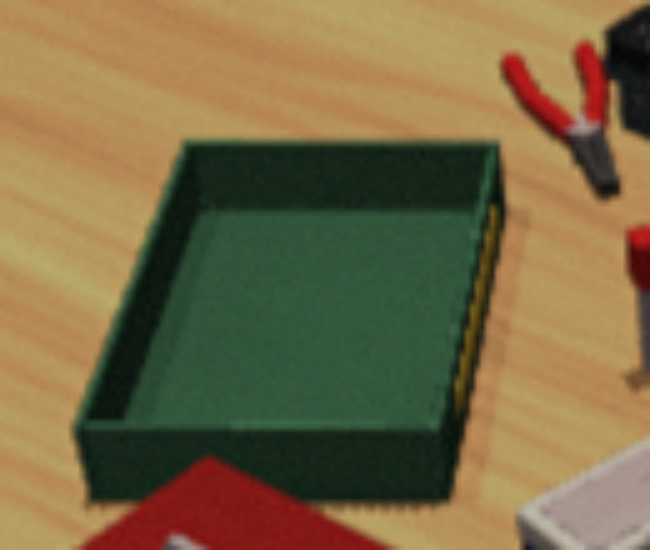

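```bash
cat >> a.py <<'E'
print("----")
r=tin([(440,140),(567,50),(650,100),(522,195),(443,205),(526,272),(645,185)],[(60,237),(275,225),(286,330),(65,350),(77,420),(284,408)],[443,0,0])
print(np.round(r[1],1).tolist())
# triangulated check: rays per view at z=62
for p in [(60,237),(275,225),(286,330),(65,350)]: print("side",ray(B,sd(*p),62).round())
for p in [(440,140),(567,50),(650,100),(522,195)]: print("scene",ray(A,sc(*p),62).round())
for p in [(77,420),(284,408)]: print("side z0",ray(B,sd(*p),0).round())
for p in [(443,205),(526,272),(645,185)]: print("scene z0",ray(A,sc(*p),0).round())
c=lambda x,y:S(x,y,4,290,330); d=lambda x,y:S(x,y,5,150,140)
for p in [(395,17),(710,240),(33,405)]: print("crate side z45",ray(B,c(*p),45).round())
for p in [(185,143),(498,143),(77,428),(455,430)]: print("crate scene z45",ray(A,d(*p),45).round())
E
python3 a.py | sed -n '/----/,$p'
```

```text
----
[[-1.4, -3.6], [-1.1, -2.4], [0.6, -2.6], [0.7, -4.0], [-2.2, 4.2], [-1.0, 1.6], [-0.1, 1.0], [-0.5, -2.0], [0.2, -2.6], [0.0, -2.5], [-1.0, -3.3], [-1.0, 1.3], [0.9, 0.6]]
side [404.  28.  62.]
side [491.  13.  62.]
side [484. -42.  62.]
side [396. -31.  62.]
scene [494. -26.  62.]
scene [403. -15.  62.]
scene [414.  37.  62.]
scene [506.  26.  62.]
side z0 [399. -19.   0.]
side z0 [483. -34.   0.]
scene z0 [469. -40.   0.]
scene z0 [487.  19.   0.]
scene z0 [401.  31.   0.]
crate side z45 [ 599. -209.   45.]
crate side z45 [ 695. -347.   45.]
crate side z45 [ 398. -350.   45.]
crate scene z45 [ 497. -477.   45.]
crate scene z45 [ 402. -341.   45.]
crate scene z45 [ 698. -338.   45.]
crate scene z45 [ 600. -195.   45.]
```

The height-dependent disagreement between views is about 5–10 mm along the rays. The cross-view solution puts the tins at about (444,0), (602,-88) and (644,49). The cabinet is at (660,409) with yaw 58.7, which puts the hole near (587,293), matching the network. I'll check the tool axes and wrist view next.

```bash
cat >> h.py <<'E'
from scipy.spatial.transform import Rotation as Ro
def wrist():
    s=sensors.state(); f=grab_frame("wrist")
    R=Ro.from_euler('xyz',s["ee_rot"],degrees=True).as_matrix()
    T=np.eye(4);T[:3,:3]=R;T[:3,3]=s["ee_pos"]
    W=T@np.array(f["tool_from_camera"],float)   # world from cam
    V=np.linalg.inv(W); f["rvec"]=cv2.Rodrigues(V[:3,:3])[0].ravel(); f["tvec"]=V[:3,3]
    return s,f
E
python3 - <<'E'
from h import *
s,f=wrist(); print(s["time_s"]); R=Ro.from_euler('xyz',s["ee_rot"],degrees=True).as_matrix(); print(R.round(2)); Rc,t=cam(f); print(-Rc.T@t, f["fx"])
print(np.array(f["tool_from_camera"]).round(2))
cv2.imwrite("pics/w0.png",f["img"])
E
```

```text
1.5
[[ 0.  1.  0.]
 [-0.  0. -1.]
 [-1.  0.  0.]]
[574.42388218  75.45911162 384.94797935] 420.1880719201866
[[  -0.     -0.26    0.96 -170.98]
 [   1.      0.      0.     -0.58]
 [  -0.      0.96    0.26  -75.46]
 [   0.      0.      0.      1.  ]]
```

View pics/w0.png

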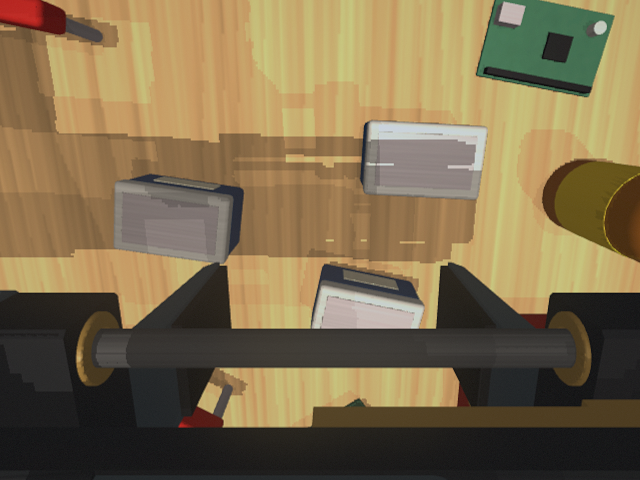

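The wrist view shows the three tins ([175,220], [425,160], [370,300]), the board and the bottle. The jaw line lies along world x at the start. Now I'll reach for the hook: commanded TCP (425,-172), jaw turn +60.2°.

Call:
{"op": "play_rows", "data": {
  "motion": [
    [-0.01, -0.012, 0, 0.1, 1],
    [-0.03, -0.035, 0, 0.22, 1],
    [-0.056, -0.065, 0, 0.34, 1],
    [-0.085, -0.098, 0, 0.46, 1],
    [-0.112, -0.13, 0, 0.58, 1],
    [-0.134, -0.154, 0, 0.7, 1],
    [-0.146, -0.168, 0, 0.82, 1],
    [-0.15, -0.172, 0, 0.94, 1]
  ],
  "squeeze": 30
}}

```text
time_s: 2.22
ee_pos: [422.5, -174.1, 214.2]
ee_rot: [-91.4, 89.9, -127.7]
force: [-0.2, -0.2, 0.0]
gripper_width: 91.4
```

Call:
{"op": "play_rows", "data": {
  "motion": [
    [0, 0, -0.01, 0.11, 1],
    [0, 0, -0.03, 0.111, 1],
    [0, 0, -0.06, 0.111, 1],
    [0, 0, -0.09, 0.111, 1],
    [0, 0, -0.1, 0.111, 1],
    [0, 0, -0.1, 0.111, 1],
    [0, 0, -0.1, 0.111, 1],
    [0, 0, -0.1, 0.111, 1]
  ]
}}

```text
time_s: 2.88
ee_pos: [426.0, -172.4, 115.0]
ee_rot: [9.4, 89.9, -20.8]
force: [0.2, 0.3, -0.4]
gripper_width: 90.8
```

```bash
python3 - <<'E'
from h import *
f=grab_frame("side"); s=sensors.state(); print(s["time_s"],s["ee_pos"],s["force"])
cv2.imwrite("pics/s1.png",cv2.resize(f["img"][250:400,200:400],None,fx=4,fy=4,interpolation=2))
f=grab_frame("scene")
cv2.imwrite("pics/s1b.png",cv2.resize(f["img"][110:240,220:380],None,fx=4,fy=4,interpolation=2))
E
```

```text
2.9333 [ 426.0983918  -172.44108515  115.27097281] [0.31970012 0.0438956  0.2088971 ]
```

View pics/s1.png

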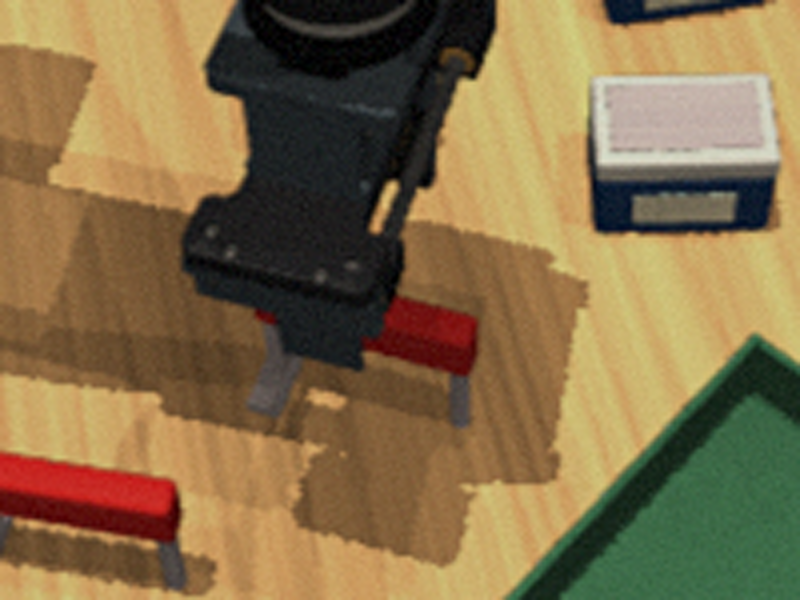

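View pics/s1b.png

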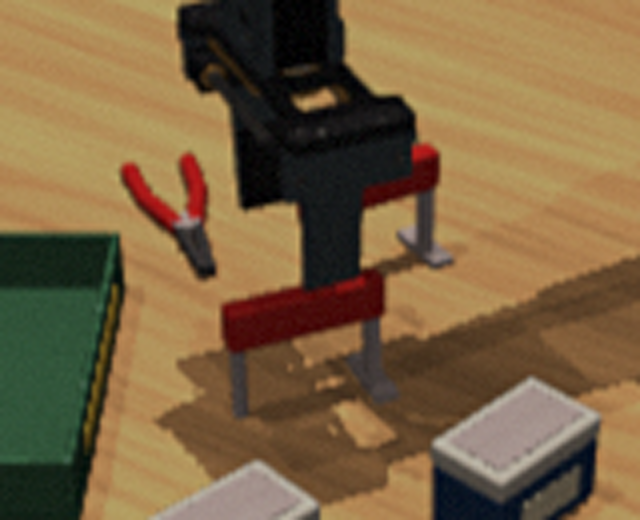

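The jaws straddle the right hook. The near finger is at crop [325,340] and the far one is behind the bar. I'll lower and close.

Call:
{"op": "play_rows", "data": {
  "motion": [
    [0, 0, -0.01, 0, 1],
    [0, 0, -0.03, 0, 1],
    [0, 0, -0.05, 0, 1],
    [0, 0, -0.062, 0, 1],
    [0, 0, -0.066, 0, 1],
    [0, 0, -0.066, 0, 0.6],
    [0, 0, -0.066, 0, 0.1],
    [0, 0, -0.066, 0, 0.0]
  ],
  "squeeze": 30
}}

```text
time_s: 3.65
ee_pos: [426.0, -172.4, 49.1]
ee_rot: [8.1, 89.8, -22.1]
force: [0.0, -0.1, -0.4]
gripper_width: 74.1
```

Call:
{"op": "play_rows", "data": {
  "motion": [
    [0, 0, 0, 0, 0],
    [0, 0, 0, 0, 0],
    [0, 0, 0, 0, 0],
    [0, 0, 0, 0, 0],
    [0, 0, 0, 0, 0],
    [0, 0, 0.005, 0, 0],
    [0, 0, 0.02, 0, 0],
    [0, 0, 0.04, 0, 0]
  ]
}}

```text
time_s: 4.32
ee_pos: [423.9, -171.5, 87.6]
ee_rot: [-175.7, 89.8, 154.1]
force: [0.2, -0.3, -0.4]
gripper_width: 20.7
```

```bash
python3 - <<'E'
from h import *
f=grab_frame("side"); s=sensors.state(); print(s["time_s"],s["ee_pos"],s["force"],s["gripper_width"])
cv2.imwrite("pics/s2.png",cv2.resize(f["img"][250:400,200:400],None,fx=4,fy=4,interpolation=2))
f=grab_frame("scene"); s=sensors.state(); print(s["force"],s["gripper_width"])
cv2.imwrite("pics/s2b.png",cv2.resize(f["img"][110:240,220:380],None,fx=4,fy=4,interpolation=2))
E
```

```text
4.3667 [ 426.79403886 -172.77458644   91.70987853] [ 0.71430793 -0.8297896   2.68048476] 16.827008527752557
[ 0.38702594 -0.73563982  1.02102744] 12.626511736103772
```

View pics/s2.png

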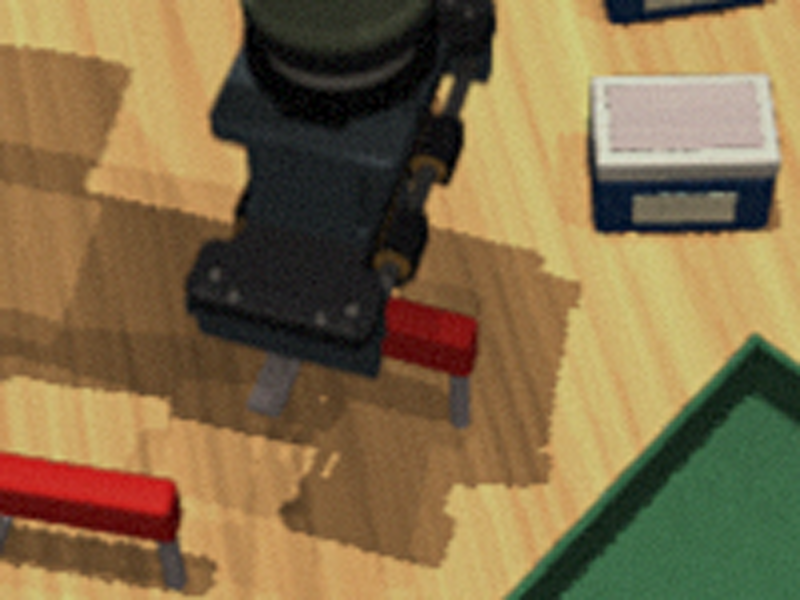

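View pics/s2b.png

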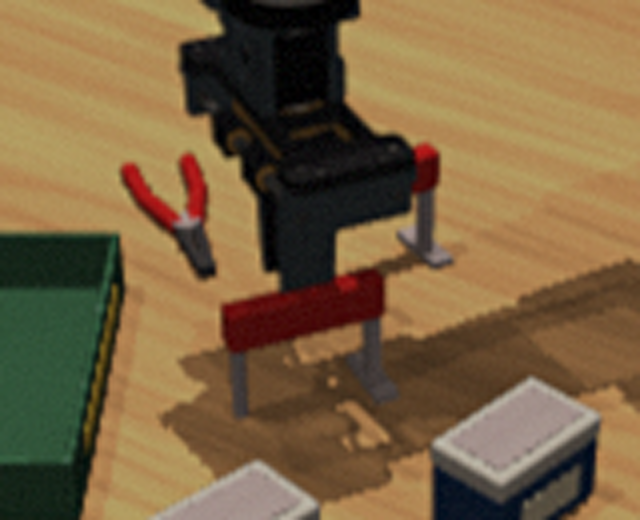

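The fingers were still closing when I lifted. The hook is undisturbed and still standing (crop [350,330]). I'll reopen, lower again and wait for the grip.

Call:
{"op": "play_rows", "data": {
  "motion": [
    [0, 0, 0.005, 0, 0.6],
    [0, 0, 0.005, 0, 0.6],
    [0, 0, 0.005, 0, 0.6],
    [0, 0, 0.005, 0, 0.6],
    [0, 0, 0.0, 0, 0.6],
    [0, 0, -0.015, 0, 0.6],
    [0, 0, -0.03, 0, 0.6],
    [0, 0, -0.04, 0, 0.6]
  ]
}}

```text
time_s: 5.08
ee_pos: [424.1, -171.6, 46.3]
ee_rot: [-175.5, 89.9, 154.3]
force: [-0.3, -0.9, -0.1]
gripper_width: 54.4
```

Call:
{"op": "play_rows", "data": {
  "motion": [
    [0, 0, 0, 0, 0.3],
    [0, 0, 0, 0, 0],
    [0, 0, 0, 0, 0],
    [0, 0, 0, 0, 0],
    [0, 0, 0, 0, 0],
    [0, 0, 0, 0, 0],
    [0, 0, 0, 0, 0],
    [0, 0, 0, 0, 0]
  ],
  "squeeze": 40
}}

```text
time_s: 5.75
ee_pos: [425.3, -172.1, 48.4]
ee_rot: [14.0, 89.9, -16.2]
force: [-0.1, -0.2, 0.9]
gripper_width: 18.3
```

Gripped at 18.3 mm. I'll lift and carry the hook to above the finger hole, turning +88.5°.

Call:
{"op": "play_rows", "data": {
  "motion": [
    [0, 0, 0.015, 0, 0],
    [0, 0, 0.04, 0, 0],
    [0, 0.005, 0.075, 0.05, 0],
    [0.01, 0.025, 0.1, 0.15, 0],
    [0.02, 0.055, 0.11, 0.26, 0],
    [0.03, 0.09, 0.11, 0.37, 0],
    [0.041, 0.125, 0.11, 0.48, 0],
    [0.052, 0.16, 0.11, 0.59, 0]
  ]
}}

```text
time_s: 6.42
ee_pos: [476.9, -10.6, 158.3]
ee_rot: [-4.9, 90.0, -1.0]
force: [0.8, -0.4, -0.5]
gripper_width: 17.8
```

Call:
{"op": "play_rows", "data": {
  "motion": [
    [0.011, 0.035, 0, 0.11, 0],
    [0.022, 0.07, 0, 0.22, 0],
    [0.033, 0.105, 0, 0.33, 0],
    [0.044, 0.14, 0, 0.44, 0],
    [0.055, 0.175, 0, 0.55, 0],
    [0.065, 0.205, 0, 0.66, 0],
    [0.073, 0.23, 0, 0.77, 0],
    [0.08, 0.248, 0, 0.88, 0]
  ]
}}

```text
time_s: 7.08
ee_pos: [557.0, 238.5, 157.4]
ee_rot: [108.0, 89.9, 162.4]
force: [0.7, 0.3, -0.7]
gripper_width: 17.8
```

Call:
{"op": "play_rows", "data": {
  "motion": [
    [0.002, 0.006, 0, 0.075, 0],
    [0.005, 0.014, -0.01, 0.075, 0],
    [0.007, 0.019, -0.025, 0.075, 0],
    [0.007, 0.019, -0.04, 0.075, 0],
    [0.007, 0.019, -0.05, 0.075, 0],
    [0.007, 0.019, -0.05, 0.075, 0],
    [0.007, 0.019, -0.05, 0.075, 0],
    [0.007, 0.019, -0.05, 0.075, 0]
  ]
}}

```text
time_s: 7.75
ee_pos: [564.4, 254.8, 108.5]
ee_rot: [-32.2, 89.9, 26.1]
force: [-0.0, 0.3, -0.3]
gripper_width: 17.9
```

```bash
python3 - <<'E'
from h import *
f=grab_frame("side"); s=sensors.state(); print(s["time_s"],s["ee_pos"],s["ee_rot"],s["force"],s["gripper_width"],s["qpos"].round(0))
for l in("hook_tip","stock_tray_hole"): print(l,[(d["point"],round(d["conf"],2)) for d in finder.spot_point(f,l)])
cv2.imwrite("pics/s3.png",cv2.resize(f["img"][60:210,230:430],None,fx=4,fy=4,interpolation=2))
f=grab_frame("scene")
for l in("hook_tip","stock_tray_hole"): print(l,[(d["point"],round(d["conf"],2)) for d in finder.spot_point(f,l)])
cv2.imwrite("pics/s3b.png",cv2.resize(f["img"][220:370,360:560],None,fx=4,fy=4,interpolation=2))
s,f=wrist();cv2.imwrite("pics/w3.png",f["img"])
for l in("hook_tip","stock_tray_hole"): print(l,[(d["point"],round(d["conf"],2)) for d in finder.spot_point(f,l)])
E
```

```text
7.8 [564.61151799 254.94531382 108.88942236] [-32.60747555  89.90354454  25.66957299] [-0.61219464 -1.02584389 -0.86058681] 18.0164632006867 [  23.   27.   92.    0.   61. -125.]
hook_tip [([242.5, 235.8], 0.96), ([246.2, 393.5], 0.71), ([318.6, 157.7], 0.58), ([401.4, 212.4], 0.35)]
stock_tray_hole [([313.7, 166.5], 0.74), ([440.7, 245.6], 0.7), ([369.0, 247.4], 0.46), ([366.5, 298.9], 0.4)]
hook_tip [([440.6, 307.1], 0.66), ([278.8, 260.9], 0.17)]
stock_tray_hole [([438.3, 316.8], 0.7)]
hook_tip []
stock_tray_hole []
```

View pics/s3.png

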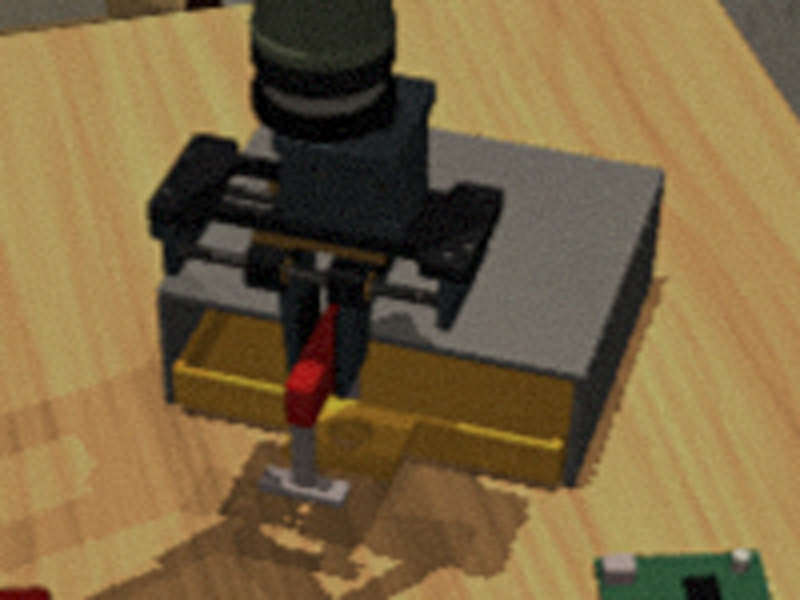

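View pics/s3b.png

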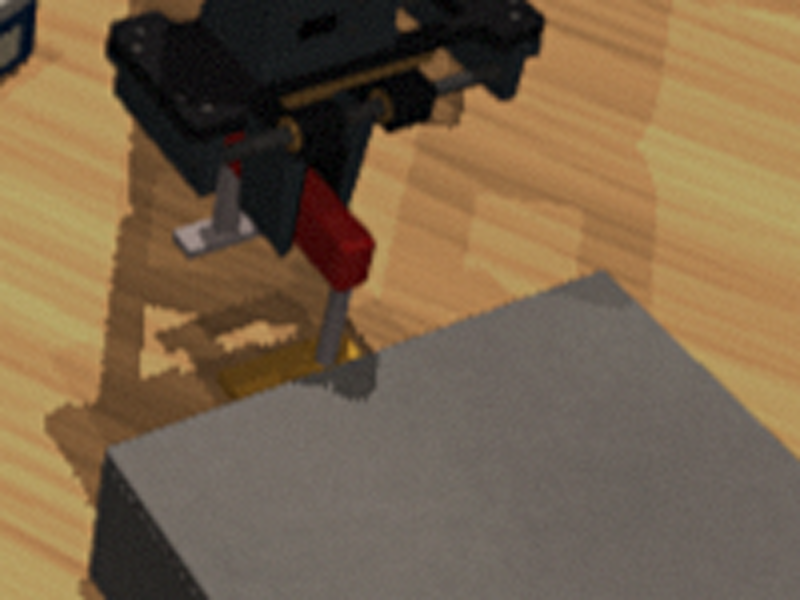

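View pics/w3.png

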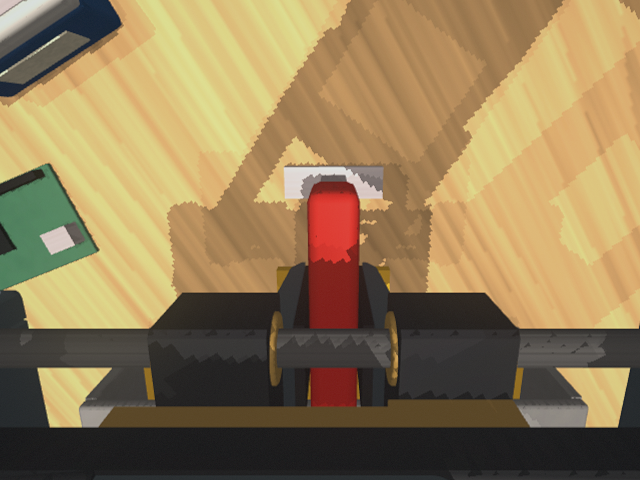

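The hook hovers by the tab. The hole shows at side crop [348,433], and the prong tip at scene crop [327,360]. I'll measure both more finely.

```bash
python3 - <<'E'
from h import *
f=grab_frame("side"); g=grab_frame("scene")
cv2.imwrite("pics/s4.png",cv2.resize(f["img"][145:190,285:345],None,fx=12,fy=12,interpolation=2))
cv2.imwrite("pics/s4b.png",cv2.resize(g["img"][285:325,410:470],None,fx=12,fy=12,interpolation=2))
print(ray(f,(317.3,168.2),35), ray(f,(313.7,166.5),35),ray(g,(438.3,316.8),35))
print("tip scene",ray(g,(441.7,309.5),60))
u=np.array([np.cos(np.radians(58.2)),np.sin(np.radians(58.2))]); s=sensors.state(); t=s["ee_pos"][:2]+45*u
print("tip expected",t, proj(g,[*t,s["ee_pos"][2]-48.2]),"side",proj(f,[*t,s["ee_pos"][2]-48.2]))
foot=s["ee_pos"][:2]-45*u; print("foot",proj(f,[*foot,60]),proj(g,[*foot,60]))
E
```

```text
[582.84720544 285.42466633  35.        ] [575.7790113  293.65447348  35.        ] [585.00703147 291.16318498  35.        ]
tip scene [587.17703101 294.93199492  60.        ]
tip expected [587.73520699 293.25043229] [[440.73414518 309.35308503]] side [[318.47057373 157.9191884 ]]
foot [[306.30099981 181.84432832]] [[415.35316088 278.35894974]]
```

View pics/s4.png

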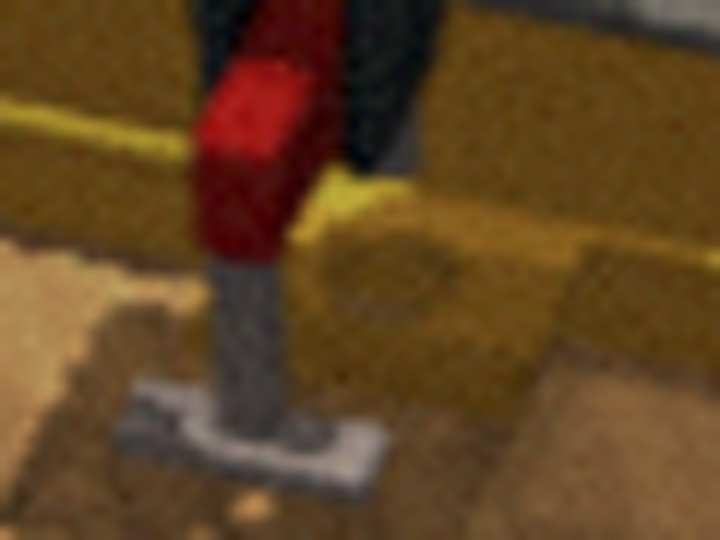

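View pics/s4b.png

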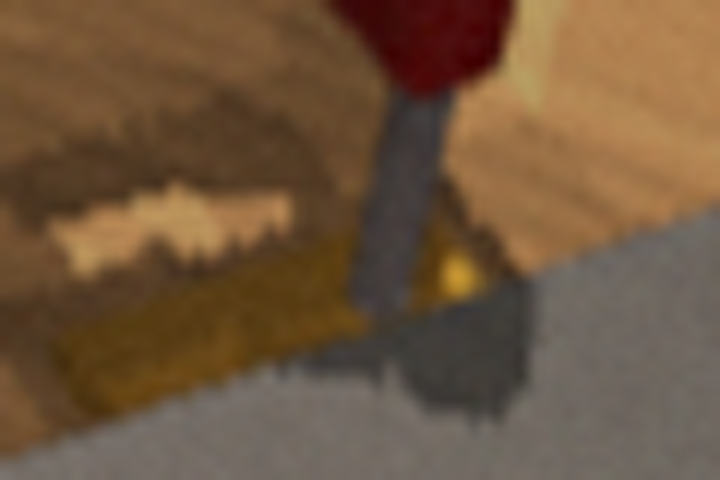

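```bash
python3 - <<'E'
from h import *
f=grab_frame("side"); g=grab_frame("scene")
r=lambda f,p:ray(f,p,35)[:2].round(1)
print("hole side",r(f,(317.8,166.8)))
print("tab right front/back side",r(f,(327.1,178.5)),r(f,(333.3,165)))
L=ray(g,(370+148/3.3,280+110/3.3),35)[:2];Rr=ray(g,(370+248/3.3,280+75/3.3),35)[:2]
d=(Rr-L)/np.linalg.norm(Rr-L); print("scene tab front",L,Rr,np.linalg.norm(Rr-L),np.degrees(np.arctan2(*d[::-1])))
print("hole top edge scene",r(g,(370+213/3.3,280+107/3.3)))
n=np.array([d[1],-d[0]]); print(n,(L+Rr)/2+25*n,(L+Rr)/2-25*n)
print("front wall back: tab root -> ", r(f,(317.8,160)))
E
```

```text
hole side [585.2 290.2]
tab right front/back side [596.9 243.5] [623.7 287.6]
scene tab front [602.71069912 250.29754219] [543.66403109 286.85746208] 69.44880667034981 148.23545482030733
hole top edge scene [578.9 280.5]
[0.52642978 0.85021861] [586.34810956 289.83296744] [560.02662065 247.32203682]
front wall back: tab root ->  [591.2 315. ]
```

The hole is at (586,290) by three measurements, with the front's direction at 58.2°. The tip is expected at (587.7,293.3), so I'll shift by (-1.5,-3) and lower.

Call:
{"op": "play_rows", "data": {
  "motion": [
    [-0.0015, -0.003, 0, 0, 0],
    [-0.0015, -0.003, -0.005, 0, 0],
    [-0.0015, -0.003, -0.014, 0, 0],
    [-0.0015, -0.003, -0.022, 0, 0],
    [-0.0015, -0.003, -0.03, 0, 0],
    [-0.0015, -0.003, -0.038, 0, 0],
    [-0.0015, -0.003, -0.046, 0, 0],
    [-0.0015, -0.003, -0.048, 0, 0]
  ]
}}

```text
time_s: 9.07
ee_pos: [561.5, 251.6, 57.9]
ee_rot: [143.0, 89.8, -158.6]
force: [0.2, 0.2, -1.5]
gripper_width: 18.0
```

```bash
python3 - <<'E'
from h import *
f=grab_frame("side"); s=sensors.state(); print(s["time_s"],s["ee_pos"],s["force"],s["gripper_width"])
cv2.imwrite("pics/s5.png",cv2.resize(f["img"][130:205,275:375],None,fx=8,fy=8,interpolation=2))
E
```

```text
9.1167 [561.65815796 251.66065586  58.23220089] [-0.18592851  0.16401791 -1.89191527] 17.84611271111519
```

View pics/s5.png

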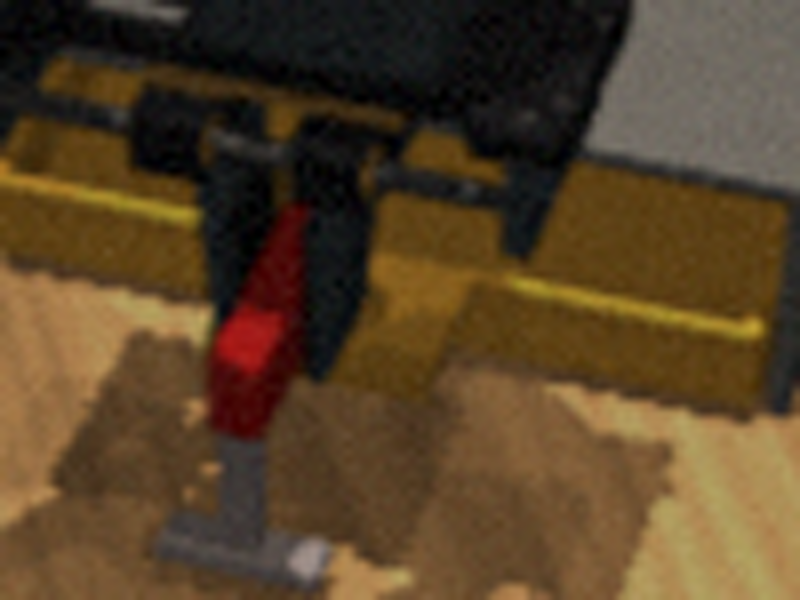

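Force z is about -1.5 N, which is just the hook's weight, so the prong is in the hole. Pulling along (-0.527,-0.850).

Call:
{"op": "play_rows", "data": {
  "motion": [
    [-0.0026, -0.0043, 0, 0, 0],
    [-0.0063, -0.0102, 0, 0, 0],
    [-0.0116, -0.0187, 0, 0, 0],
    [-0.0179, -0.0289, 0, 0, 0],
    [-0.0242, -0.0391, 0, 0, 0],
    [-0.0306, -0.0493, 0, 0, 0],
    [-0.0369, -0.0595, 0, 0, 0],
    [-0.0432, -0.0697, 0, 0, 0]
  ]
}}

```text
time_s: 9.78
ee_pos: [519.1, 181.1, 60.5]
ee_rot: [-43.1, 89.9, 15.2]
force: [2.8, 1.1, -0.9]
gripper_width: 17.7
```

Call:
{"op": "play_rows", "data": {
  "motion": [
    [-0.0063, -0.0102, 0, 0, 0],
    [-0.0126, -0.0204, 0, 0, 0],
    [-0.0184, -0.0297, 0, 0, 0],
    [-0.0237, -0.0382, 0, 0, 0],
    [-0.0285, -0.0459, 0, 0, 0],
    [-0.0332, -0.0536, 0, 0, 0],
    [-0.0369, -0.0595, 0, 0, 0],
    [-0.0385, -0.0621, 0, 0, 0]
  ]
}}

```text
time_s: 10.45
ee_pos: [481.3, 121.4, 59.9]
ee_rot: [3.3, 89.7, 61.5]
force: [5.4, 14.5, -8.8]
gripper_width: 18.4
```

```bash
python3 - <<'E'
from h import *
f=grab_frame("scene"); s=sensors.state(); print(s["time_s"],s["ee_pos"],s["force"],s["gripper_width"])
cv2.imwrite("pics/s6.png",f["img"])
E
```

```text
10.5 [481.38083937 121.49748289  59.83977015] [ 4.02652648  8.56362807 -4.35991631] 17.875909909123994
```

View pics/s6.png

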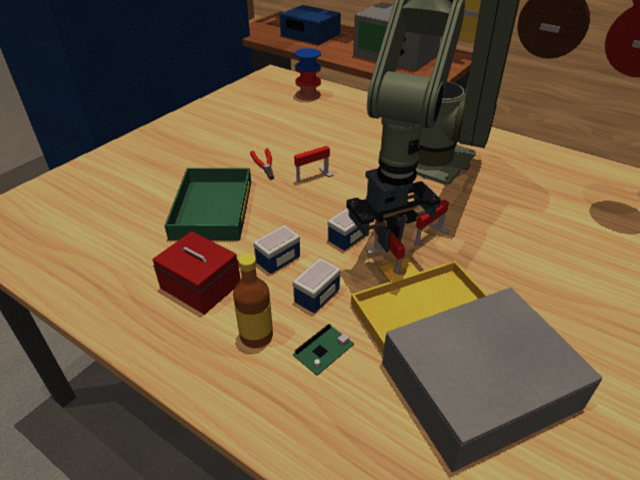

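The tray is out. The force rose to about 15 N, well above the 2 N friction, which suggests the stop. I'll pull 3 mm more to confirm.

Call:
{"op": "play_rows", "data": {
  "motion": [
    [-0.0005, -0.0008, 0, 0, 0],
    [-0.001, -0.0016, 0, 0, 0],
    [-0.0015, -0.0025, 0, 0, 0],
    [-0.0015, -0.0025, 0, 0, 0],
    [-0.0015, -0.0025, 0, 0, 0],
    [-0.0015, -0.0025, 0, 0, 0],
    [-0.0015, -0.0025, 0, 0, 0],
    [-0.0015, -0.0025, 0, 0, 0]
  ]
}}

```text
time_s: 11.17
ee_pos: [481.3, 121.2, 59.8]
ee_rot: [-0.2, 89.5, 58.0]
force: [5.6, 14.1, -7.8]
gripper_width: 17.8
```

```bash
python3 - <<'E'
from h import *
f=grab_frame("side"); s=sensors.state(); print(s["time_s"],s["ee_pos"],s["force"],s["gripper_width"])
cv2.imwrite("pics/s7.png",cv2.resize(f["img"][80:280,180:440],None,fx=3,fy=3,interpolation=2))
E
```

```text
11.2167 [481.30615969 121.2217663   59.76128542] [ 5.52699911 14.67033171 -8.41649814] 18.118337749525757
```

View pics/s7.png

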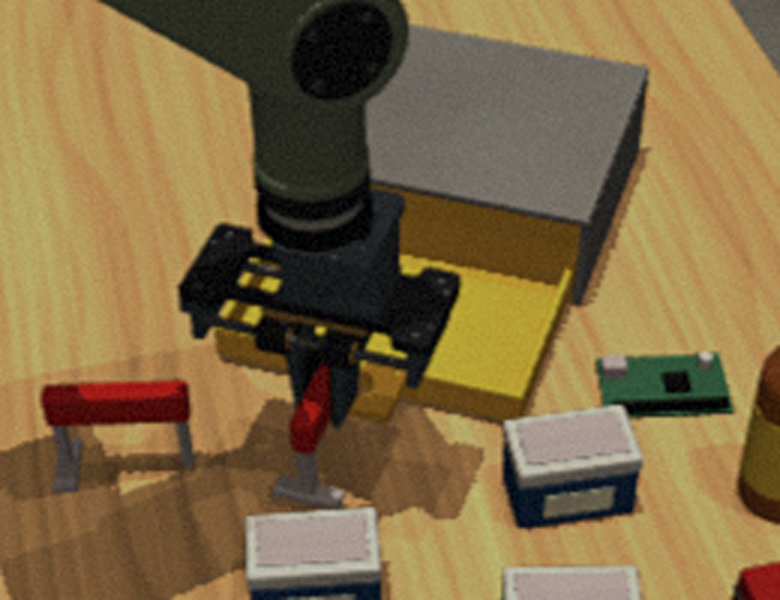

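The arm moved 0.3 mm for 3 mm commanded, at a steady 15 N, so the tray is at its stop. Next I'll back off, lift the hook out and return it to its original spot on the bench.

Call:
{"op": "play_rows", "data": {
  "motion": [
    [0.002, 0.003, 0, 0, 0],
    [0.0042, 0.0068, 0, 0, 0],
    [0.0042, 0.0068, 0, 0, 0],
    [0.0042, 0.0068, 0.008, 0, 0],
    [0.0042, 0.0068, 0.025, 0, 0],
    [0.0042, 0.0068, 0.05, 0, 0],
    [0.0042, 0.0068, 0.08, 0, 0],
    [0.0042, 0.0068, 0.1, 0, 0]
  ]
}}

```text
time_s: 11.88
ee_pos: [483.4, 124.0, 162.5]
ee_rot: [-72.9, 89.9, -14.5]
force: [0.7, -0.3, -1.1]
gripper_width: 17.5
```

Call:
{"op": "play_rows", "data": {
  "motion": [
    [-0.002, -0.01, 0, -0.1, 0],
    [-0.006, -0.028, 0, -0.2, 0],
    [-0.011, -0.055, 0, -0.31, 0],
    [-0.017, -0.085, 0, -0.42, 0],
    [-0.023, -0.115, 0, -0.53, 0],
    [-0.029, -0.145, 0, -0.64, 0],
    [-0.035, -0.175, 0, -0.75, 0],
    [-0.041, -0.205, 0, -0.86, 0]
  ]
}}

```text
time_s: 12.55
ee_pos: [440.9, -82.1, 160.3]
ee_rot: [179.6, 89.9, -171.6]
force: [0.4, -1.2, -1.5]
gripper_width: 17.6
```

Call:
{"op": "play_rows", "data": {
  "motion": [
    [-0.006, -0.028, 0, -0.11, 0],
    [-0.01, -0.05, 0, -0.22, 0],
    [-0.014, -0.07, 0, -0.33, 0],
    [-0.016, -0.083, 0, -0.44, 0],
    [-0.0175, -0.0915, 0, -0.55, 0],
    [-0.0175, -0.0915, -0.02, -0.66, 0],
    [-0.0175, -0.0915, -0.05, -0.685, 0],
    [-0.0175, -0.0915, -0.08, -0.685, 0]
  ]
}}

```text
time_s: 13.22
ee_pos: [424.8, -172.7, 80.2]
ee_rot: [-1.0, 89.9, -31.3]
force: [-0.1, -0.6, -2.1]
gripper_width: 17.6
```

Call:
{"op": "play_rows", "data": {
  "motion": [
    [0, 0, -0.015, 0, 0],
    [0, 0, -0.022, 0, 0],
    [0, 0, -0.026, 0, 0],
    [0, 0, -0.029, 0, 0],
    [0, 0, -0.031, 0, 0],
    [0, 0, -0.031, 0, 0],
    [0, 0, -0.031, 0, 0],
    [0, 0, -0.031, 0, 0]
  ]
}}

```text
time_s: 13.88
ee_pos: [425.5, -172.2, 49.7]
ee_rot: [8.7, 89.9, -21.4]
force: [-0.0, -0.2, -1.9]
gripper_width: 17.8
```

```bash
python3 - <<'E'
from h import *
f=grab_frame("side"); s=sensors.state(); print(s["time_s"],s["ee_pos"],s["force"],s["gripper_width"])
cv2.imwrite("pics/s8.png",cv2.resize(f["img"][250:400,200:400],None,fx=4,fy=4,interpolation=2))
E
```

```text
13.9333 [ 425.43646773 -172.17030115   49.58661923] [-0.7021815  -0.01997991 -1.53164243] 17.942411430992404
```

View pics/s8.png

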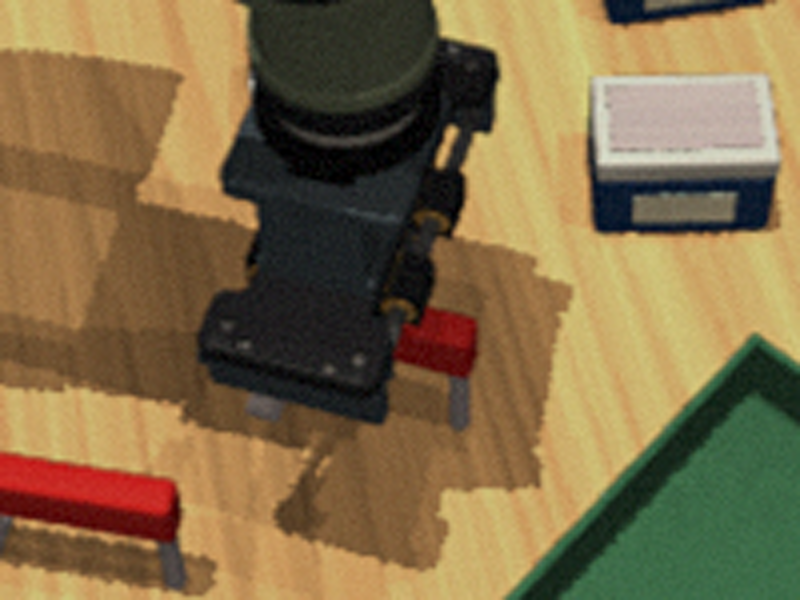

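It is still hanging about 1 mm above the bench. I'll lower gently, then open and rise.

Call:
{"op": "play_rows", "data": {
  "motion": [
    [0, 0, -0.0005, 0, 0],
    [0, 0, -0.001, 0, 0],
    [0, 0, -0.0015, 0, 0],
    [0, 0, -0.0015, 0, 0.1],
    [0, 0, -0.0015, 0, 0.25],
    [0, 0, -0.0015, 0, 0.4],
    [0, 0, -0.0015, 0, 0.5],
    [0, 0, -0.0015, 0, 0.5]
  ]
}}

```text
time_s: 14.6
ee_pos: [425.0, -172.0, 47.4]
ee_rot: [141.9, 90.0, 111.7]
force: [0.1, -0.6, 0.5]
gripper_width: 39.9
```

Call:
{"op": "play_rows", "data": {
  "motion": [
    [0, 0, 0, 0, 0.6],
    [0, 0, 0, 0, 0.7],
    [0, 0, 0.012, 0, 0.8],
    [0, 0, 0.035, 0, 0.9],
    [0, 0, 0.065, 0, 0.9],
    [0, 0, 0.1, 0, 0.9],
    [0, 0, 0.13, 0, 0.9],
    [0, 0, 0.15, 0, 0.9]
  ]
}}

```text
time_s: 15.27
ee_pos: [425.9, -172.4, 200.5]
ee_rot: [7.6, 89.8, -22.6]
force: [0.8, -0.0, -0.3]
gripper_width: 81.7
```

```bash
python3 - <<'E'
from h import *
f=grab_frame("side"); s=sensors.state(); print(s["time_s"],s["ee_pos"],s["force"],s["gripper_width"])
cv2.imwrite("pics/s9.png",f["img"])
for l in ("hook_tip",): print([(d["point"],ray(f,d["point"],0).round(),round(d["conf"],2)) for d in finder.spot_point(f,l)])
E
```

```text
15.3167 [ 427.78719208 -173.19928402  203.46338272] [ 1.29204657 -0.71259763  1.69820646] 82.18296545253
[([242.2, 235.7], array([374., 141.,   0.]), 0.78), ([312.3, 351.6], array([ 460., -186.,    0.]), 0.57)]
```

View pics/s9.png

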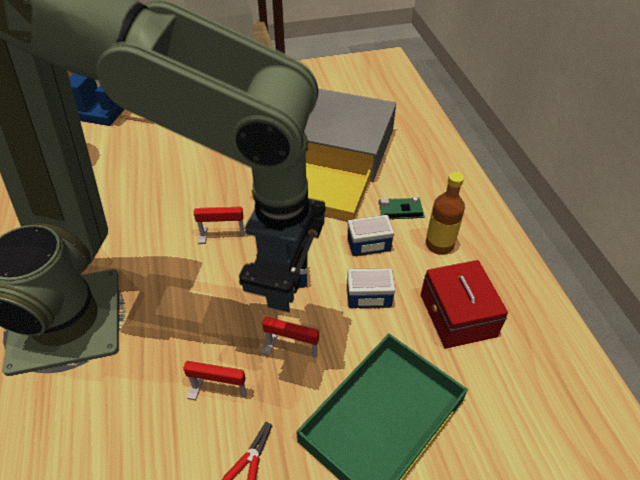

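The hook stands by itself on the bench (side [290,332]) and the tray stays out. I'll refine the tin poses from the first wrist picture.

```bash
python3 - <<'E'
from h import *
s,f=wrist()
T=np.eye(4);T[:3,:3]=np.array([[0,1,0],[0,0,-1],[-1,0,0]]);T[:3,3]=[574.8,0,213.5]
V=np.linalg.inv(T@np.array(f["tool_from_camera"])); f["rvec"]=cv2.Rodrigues(V[:3,:3])[0].ravel(); f["tvec"]=V[:3,3]
for n,c in dict(t1=[(116,181),(233,197),(222,262),(114,247)],t3=[(367,121),(487,127),(479,198),(362,192)],t2=[(323,279),(424,301)]).items():
  for z in(62,):
    P=np.array([ray(f,p,z)[:2] for p in c]); d=P[1]-P[0]
    print(n,z,P.mean(0).round(),np.linalg.norm(d).round(),np.degrees(np.arctan2(d[1],d[0])).round(1), P.round().tolist())
E
```

```text
t1 62 [448.   0.] 90.0 -7.9 [[409.0, 33.0], [498.0, 20.0], [485.0, -33.0], [400.0, -20.0]]
t3 62 [644.  49.] 89.0 -2.7 [[600.0, 77.0], [689.0, 73.0], [688.0, 20.0], [597.0, 24.0]]
t2 62 [609. -57.] 86.0 -13.1 [[567.0, -47.0], [651.0, -67.0]]
```

Call:
{"op": "play_rows", "data": {
  "motion": [
    [0.002, 0.012, 0, 0.05, 0.95],
    [0.005, 0.04, 0, 0.13, 0.95],
    [0.009, 0.075, -0.01, 0.22, 0.95],
    [0.014, 0.115, -0.03, 0.3, 0.95],
    [0.018, 0.15, -0.05, 0.38, 0.95],
    [0.021, 0.17, -0.07, 0.38, 0.95],
    [0.021, 0.172, -0.09, 0.38, 0.95],
    [0.021, 0.172, -0.1, 0.38, 0.95]
  ]
}}

```text
time_s: 16.08
ee_pos: [443.2, 1.7, 93.8]
ee_rot: [-174.7, 89.6, 177.1]
force: [-1.0, -0.7, 0.5]
gripper_width: 86.5
```

```bash
python3 - <<'E'
from h import *
f=grab_frame("scene"); s=sensors.state(); print(s["time_s"],s["ee_pos"],s["force"],s["gripper_width"])
cv2.imwrite("pics/s10.png",cv2.resize(f["img"][140:300,250:460],None,fx=3.5,fy=3.5,interpolation=2))
f=grab_frame("side")
cv2.imwrite("pics/s10b.png",cv2.resize(f["img"][180:330,200:400],None,fx=4,fy=4,interpolation=2))
E
```

```text
16.1333 [442.29472896   1.05012356  92.78991894] [ 0.25288538 -0.45067128 -0.54764912] 86.99630195314023
```

View pics/s10.png

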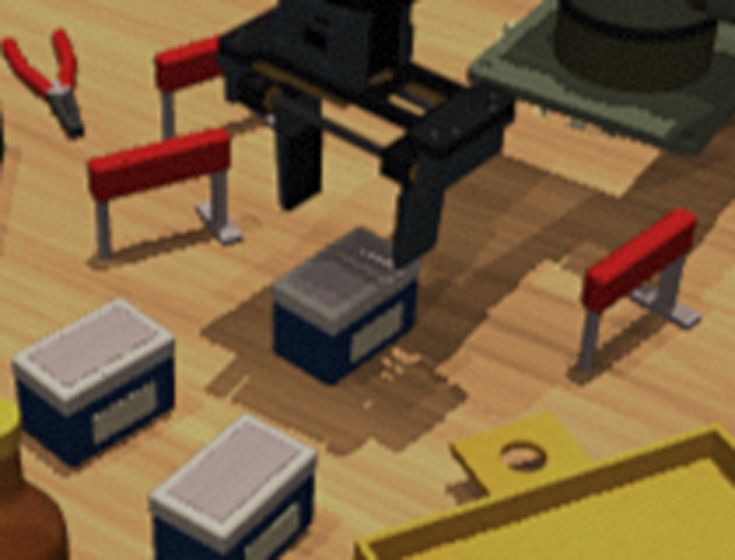

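View pics/s10b.png

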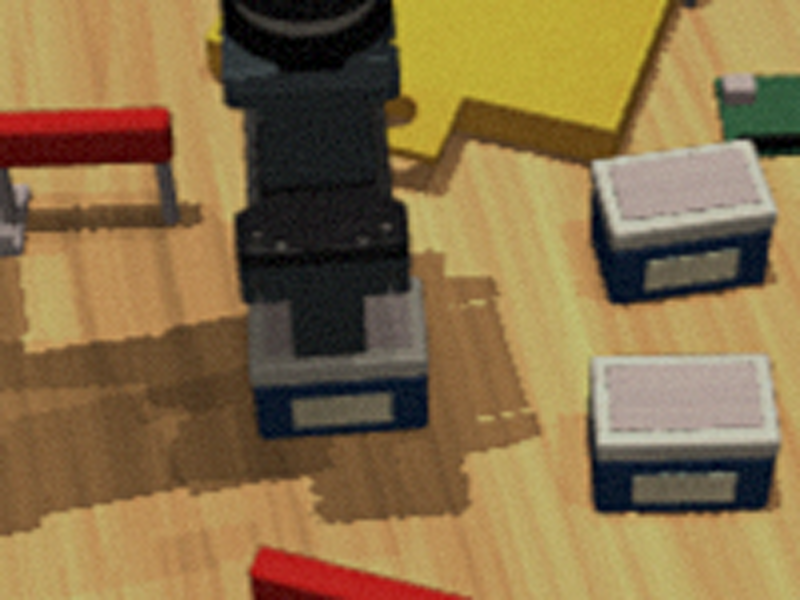

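The jaws are centred over the near tin and straddle its width. I'll lower and grip.

Call:
{"op": "play_rows", "data": {
  "motion": [
    [0, 0, -0.008, 0, 0.95],
    [0, 0, -0.025, 0, 0.95],
    [0, 0, -0.042, 0, 0.95],
    [0, 0, -0.057, 0, 0.95],
    [0, 0, -0.066, 0, 0.95],
    [0, 0, -0.07, 0, 0.95],
    [0, 0, -0.07, 0, 0.5],
    [0, 0, -0.07, 0, 0.2]
  ],
  "squeeze": 35
}}

```text
time_s: 16.85
ee_pos: [446.5, -0.2, 27.9]
ee_rot: [12.6, 89.9, 4.2]
force: [-0.2, -0.3, 1.1]
gripper_width: 76.2
```

Call:
{"op": "play_rows", "data": {
  "motion": [
    [0, 0, 0, 0, 0.2],
    [0, 0, 0, 0, 0.2],
    [0, 0, 0, 0, 0.2],
    [0, 0, 0, 0, 0.2],
    [0, 0, 0, 0, 0.2],
    [0, 0, 0, 0, 0.2],
    [0, 0, 0, 0, 0.2],
    [0, 0, 0, 0, 0.2]
  ]
}}

```text
time_s: 17.52
ee_pos: [446.6, -0.4, 28.1]
ee_rot: [-12.8, 89.9, -21.2]
force: [-0.9, -3.0, 6.3]
gripper_width: 55.8
```

Gripped at 55.8 mm. Next I'll lift and read the weight at rest.

Call:
{"op": "play_rows", "data": {
  "motion": [
    [0, 0, 0.005, 0, 0.2],
    [0, 0, 0.015, 0, 0.2],
    [0, 0, 0.035, 0, 0.2],
    [0, 0, 0.055, 0, 0.2],
    [0, 0, 0.07, 0, 0.2],
    [0, 0, 0.075, 0, 0.2],
    [0, 0, 0.075, 0, 0.2],
    [0, 0, 0.075, 0, 0.2]
  ]
}}

```text
time_s: 18.18
ee_pos: [445.1, 0.2, 101.7]
ee_rot: [175.3, 89.9, 166.9]
force: [-0.3, -0.2, -4.1]
gripper_width: 55.5
```

```bash
python3 - <<'E'
from h import *
for i in range(4):
  s=sensors.state(); print(s["time_s"],s["force"].round(1),s["ee_pos"][2].round(1),s["gripper_width"].round(1)); f=grab_frame("scene")
cv2.imwrite("pics/s11.png",cv2.resize(f["img"][140:300,250:460],None,fx=3,fy=3,interpolation=2))
E
```

```text
Traceback (most recent call last):
AttributeError: 'float' object has no attribute 'round'
```

```bash
cat > w.py <<'E'
from h import *
import sys
for i in range(5):
  s=sensors.state(); print(s["time_s"],s["force"].round(1),s["ee_pos"].round(1),round(s["gripper_width"],1)); f=grab_frame("scene")
cv2.imwrite(sys.argv[1],cv2.resize(f["img"][120:330,200:480],None,fx=2.8,fy=2.8,interpolation=2))
E
python3 w.py pics/s11.png
```

```text
18.1833 [-0.3 -0.2 -4.1] [4.451e+02 2.000e-01 1.017e+02] 55.5
18.2333 [-0.2  0.7 -4.4] [4.448e+02 2.000e-01 1.013e+02] 56.1
18.2833 [-0.7 -0.4 -3.5] [4.448e+02 1.000e-01 1.012e+02] 55.7
18.3333 [ 0.  -0.7 -4.7] [4.450e+02 1.000e-01 1.013e+02] 55.4
18.3833 [-0.4 -0.1 -5.1] [4.451e+02 1.000e-01 1.014e+02] 56.0
```

View pics/s11.png

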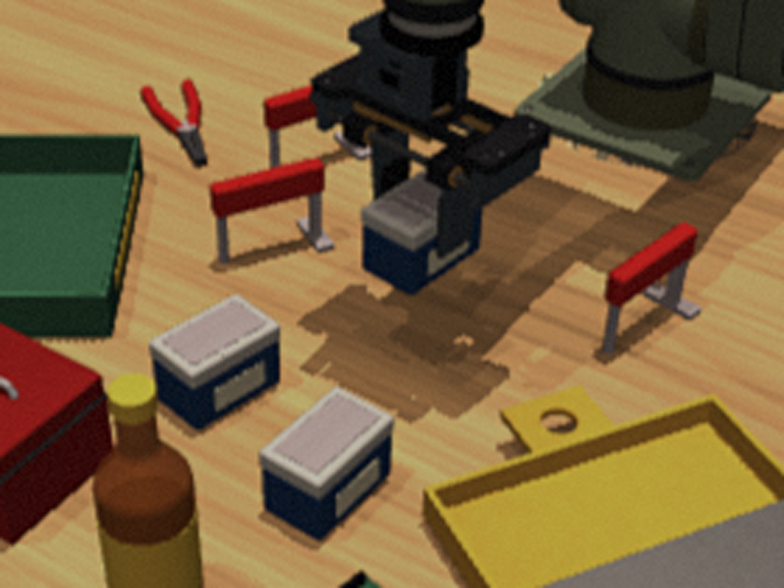

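The reading is about -4.4 N (roughly 450 g), so this tin is full and goes in the yellow tray. The housing and tab fits put the tray's exposed centre at about (560,248). This tin goes at the +70 mm lateral slot, (500,284), jaw 148.2°.

Call:
{"op": "play_rows", "data": {
  "motion": [
    [0.002, 0.01, 0.01, 0.06, 0.2],
    [0.007, 0.035, 0.025, 0.16, 0.2],
    [0.013, 0.065, 0.03, 0.27, 0.2],
    [0.019, 0.1, 0.03, 0.38, 0.2],
    [0.026, 0.135, 0.03, 0.49, 0.2],
    [0.032, 0.17, 0.03, 0.6, 0.2],
    [0.039, 0.205, 0.03, 0.71, 0.2],
    [0.045, 0.235, 0.03, 0.82, 0.2]
  ]
}}

```text
time_s: 19.1
ee_pos: [490.9, 237.3, 131.8]
ee_rot: [130.2, 89.9, 169.1]
force: [0.2, 0.2, -4.1]
gripper_width: 55.7
```

Call:
{"op": "play_rows", "data": {
  "motion": [
    [0.005, 0.025, 0, 0.11, 0.2],
    [0.008, 0.04, 0, 0.22, 0.2],
    [0.0095, 0.048, 0, 0.32, 0.2],
    [0.0095, 0.0495, 0, 0.335, 0.2],
    [0.0095, 0.0495, -0.01, 0.335, 0.2],
    [0.0095, 0.0495, -0.025, 0.335, 0.2],
    [0.0095, 0.0495, -0.04, 0.335, 0.2],
    [0.0095, 0.0495, -0.045, 0.335, 0.2]
  ]
}}

```text
time_s: 19.77
ee_pos: [498.4, 282.4, 84.4]
ee_rot: [152.2, 89.6, -150.2]
force: [-1.4, -0.2, -5.8]
gripper_width: 56.0
```

```bash
cat > v.py <<'E'
from h import *
import sys
n=sys.argv[1]; a=list(map(int,sys.argv[2:10]))
s=sensors.state(); print(s["time_s"],s["force"].round(1),s["ee_pos"].round(1),round(s["gripper_width"],1),s["qpos"].round(0))
f=grab_frame("scene"); k=min(780/(a[1]-a[0]),590/(a[3]-a[2])); cv2.imwrite(f"pics/{n}a.png",cv2.resize(f["img"][a[2]:a[3],a[0]:a[1]],None,fx=k,fy=k,interpolation=2))
f=grab_frame("side"); k=min(780/(a[5]-a[4]),590/(a[7]-a[6])); cv2.imwrite(f"pics/{n}b.png",cv2.resize(f["img"][a[6]:a[7],a[4]:a[5]],None,fx=k,fy=k,interpolation=2))
E
python3 v.py s12 340 520 180 340 220 400 60 240
```

```text
19.7667 [-1.4 -0.2 -5.8] [498.4 282.4  84.4] 56.0 [  28.   25.  100.   -0.   56. -119.]
```

View pics/s12a.png

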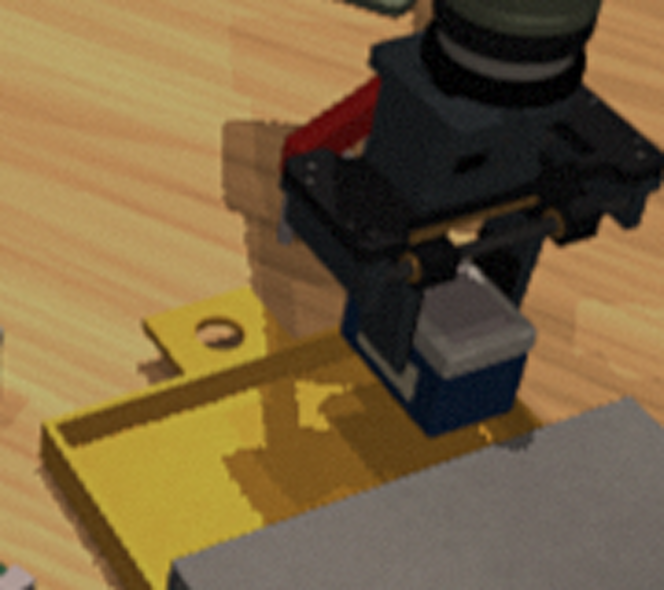

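View pics/s12b.png

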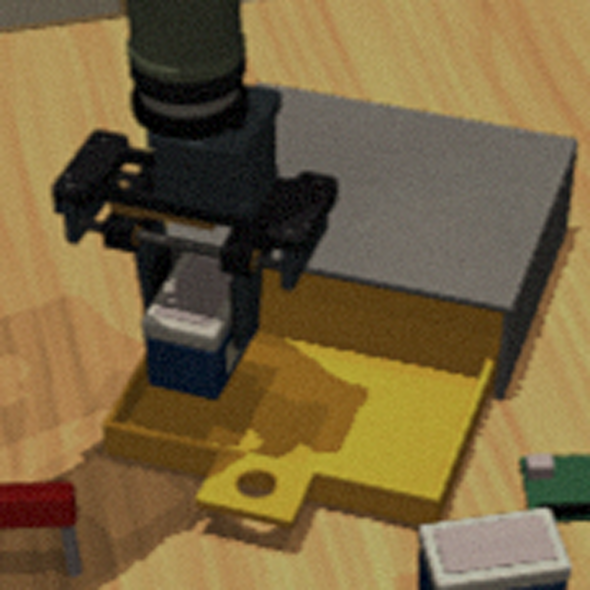

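```bash
python3 - <<'E'
from h import *
g=grab_frame("scene");f=grab_frame("side")
k=3.6875;k2=590/180
print("hole",ray(g,(340+218/k,180+333/k),35),ray(f,(220+257/k2,60+483/k2),35))
u=np.array([.527,.850]);v=np.array([-.85,.527])
o=np.array([658.5,406.5])
c=o-155*u
print("pred hole",o-(135+150)*u)
for n,fr in(("scene",g),("side",f)):
  for (a,b) in((-105,-125),(-105,125)): print(n,(a,b),proj(fr,[*(c+a*u+b*v),35]))
print("obs scene rightcorner", 340+45/k,180+425/k,"side corner obs",220+440/k2,60+505/k2, 220+107/k2,60+425/k2)
E
```

```text
hole [513.23578442 168.72359186  35.        ] [509.53970522 164.34667964  35.        ]
pred hole [508.305 164.25 ]
scene (-105, -125) [[350.43038145 292.98270991]]
scene (-105, 125) [[454.50200437 259.70617965]]
side (-105, -125) [[353.87374328 212.15334083]]
side (-105, 125) [[251.34782199 188.70057095]]
obs scene rightcorner 352.20338983050846 295.2542372881356 side corner obs 354.2372881355932 214.0677966101695 252.64406779661016 189.66101694915255
```

The prediction matches the observed corners within about 2 px. I'll lower the tin gently.

Call:
{"op": "play_rows", "data": {
  "motion": [
    [0, 0, -0.01, 0, 0.2],
    [0, 0, -0.022, 0, 0.2],
    [0, 0, -0.032, 0, 0.2],
    [0, 0, -0.038, 0, 0.2],
    [0, 0, -0.041, 0, 0.2],
    [0, 0, -0.043, 0, 0.2],
    [0, 0, -0.0445, 0, 0.2],
    [0, 0, -0.0455, 0, 0.2]
  ]
}}

```text
time_s: 20.63
ee_pos: [500.9, 284.7, 42.2]
ee_rot: [-23.2, 90.0, 34.5]
force: [-0.3, 0.3, -4.2]
gripper_width: 55.9
```

Call:
{"op": "play_rows", "data": {
  "motion": [
    [0, 0, -0.0005, 0, 0.2],
    [0, 0, -0.001, 0, 0.2],
    [0, 0, -0.0015, 0, 0.2],
    [0, 0, -0.002, 0, 0.2],
    [0, 0, -0.002, 0, 0.2],
    [0, 0, -0.002, 0, 0.2],
    [0, 0, -0.002, 0, 0.2],
    [0, 0, -0.002, 0, 0.2]
  ]
}}

```text
time_s: 21.3
ee_pos: [500.7, 284.6, 40.3]
ee_rot: [-19.3, 90.0, 38.5]
force: [0.1, -0.8, -1.7]
gripper_width: 55.6
```

Call:
{"op": "play_rows", "data": {
  "motion": [
    [0, 0, -0.0005, 0, 0.2],
    [0, 0, -0.0008, 0, 0.55],
    [0, 0, -0.0008, 0, 0.62],
    [0, 0, -0.0008, 0, 0.68],
    [0, 0, -0.0008, 0, 0.74],
    [0, 0, -0.0008, 0, 0.76],
    [0, 0, -0.0008, 0, 0.76],
    [0, 0, -0.0008, 0, 0.76]
  ]
}}

```text
time_s: 21.97
ee_pos: [500.6, 284.5, 39.1]
ee_rot: [58.7, 90.0, 116.5]
force: [0.0, -0.4, 0.0]
gripper_width: 69.1
```

Call:
{"op": "play_rows", "data": {
  "motion": [
    [0, 0, 0.003, 0, 0.76],
    [0, 0, 0.012, 0, 0.76],
    [0, 0, 0.03, 0, 0.76],
    [0, 0, 0.055, 0, 0.76],
    [0, 0, 0.08, 0, 0.85],
    [0, 0, 0.1, 0, 0.95],
    [0, 0, 0.11, 0, 0.95],
    [0, 0, 0.11, 0, 0.95]
  ]
}}

```text
time_s: 22.63
ee_pos: [502.0, 285.3, 152.3]
ee_rot: [-28.7, 89.7, 29.0]
force: [-0.1, 0.1, 0.0]
gripper_width: 86.3
```

```bash
python3 v.py s13 250 520 180 340 220 420 60 270
```

```text
22.6333 [-0.1  0.1  0. ] [502.  285.3 152.3] 86.3 [  28.   21.   95.    0.   64. -119.]
```

View pics/s13b.png

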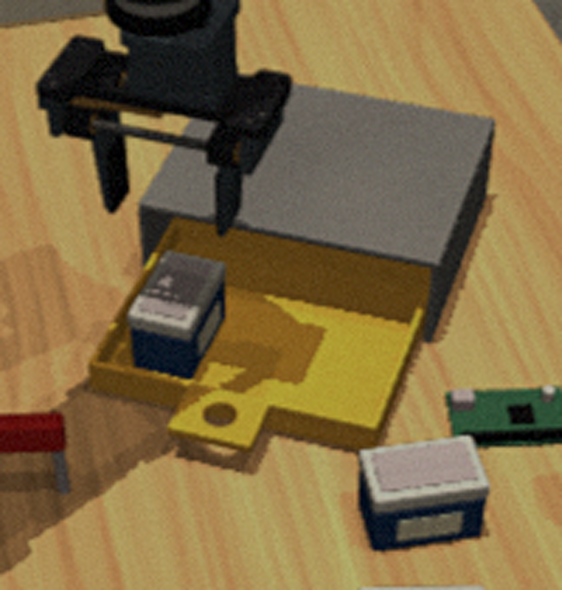

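The first tin stands upright on the tray floor (crop [175,315]). Next is the tin at (644,49), jaw 87.5°.

Call:
{"op": "play_rows", "data": {
  "motion": [
    [0.006, -0.01, 0, -0.08, 0.9],
    [0.02, -0.034, 0, -0.2, 0.9],
    [0.042, -0.068, 0, -0.32, 0.9],
    [0.064, -0.105, 0, -0.44, 0.9],
    [0.086, -0.14, 0, -0.56, 0.9],
    [0.108, -0.175, 0, -0.68, 0.9],
    [0.126, -0.206, 0, -0.8, 0.9],
    [0.138, -0.226, 0, -0.92, 0.9]
  ]
}}

```text
time_s: 23.4
ee_pos: [639.0, 54.9, 146.8]
ee_rot: [-162.3, 89.8, -157.7]
force: [0.0, -0.7, 0.1]
gripper_width: 82.3
```

Call:
{"op": "play_rows", "data": {
  "motion": [
    [0.004, -0.007, 0, -0.1, 0.88],
    [0.0055, -0.0095, 0, -0.139, 0.88],
    [0.0055, -0.0095, -0.01, -0.139, 0.88],
    [0.0055, -0.0095, -0.025, -0.139, 0.88],
    [0.0055, -0.0095, -0.04, -0.139, 0.88],
    [0.0055, -0.0095, -0.05, -0.139, 0.88],
    [0.0055, -0.0095, -0.05, -0.139, 0.88],
    [0.0055, -0.0095, -0.05, -0.139, 0.88]
  ]
}}

```text
time_s: 24.07
ee_pos: [643.1, 49.4, 97.7]
ee_rot: [-175.9, 89.8, -178.7]
force: [-0.1, 0.3, 0.4]
gripper_width: 80.7
```

```bash
python3 v.py s14 240 420 180 340 300 460 130 310
```

```text
24.0667 [-0.1  0.3  0.4] [643.1  49.4  97.7] 80.7 [  3.  30.  89.   0.  62. -84.]
```

View pics/s14a.png

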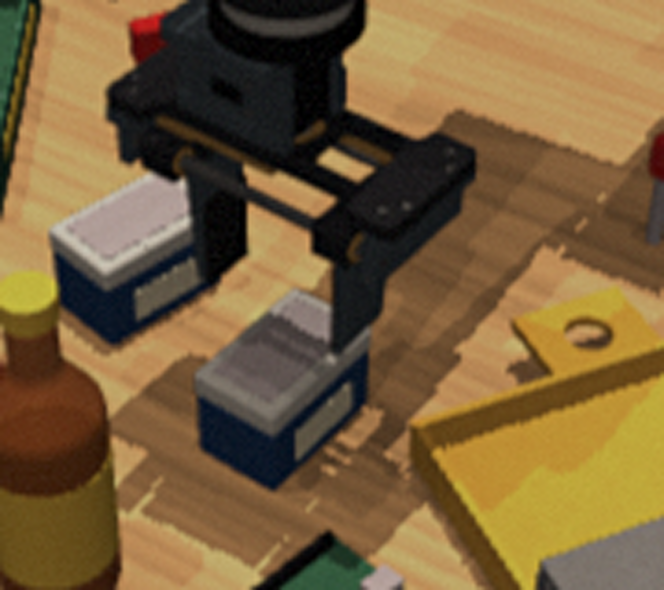

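View pics/s14b.png

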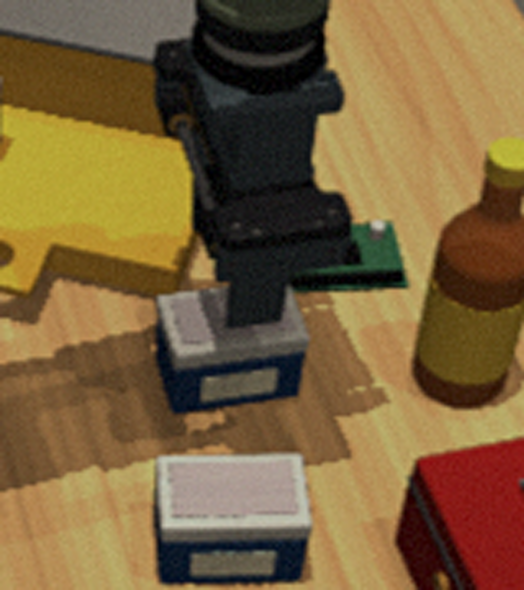

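The jaws straddle the tin; the offset seen is parallax from height. I'll lower and grip.

Call:
{"op": "play_rows", "data": {
  "motion": [
    [0, 0, -0.008, 0, 0.88],
    [0, 0, -0.025, 0, 0.88],
    [0, 0, -0.042, 0, 0.88],
    [0, 0, -0.057, 0, 0.88],
    [0, 0, -0.067, 0, 0.88],
    [0, 0, -0.0715, 0, 0.88],
    [0, 0, -0.0715, 0, 0.7],
    [0, 0, -0.0715, 0, 0.3]
  ],
  "squeeze": 35
}}

```text
time_s: 24.83
ee_pos: [644.5, 49.0, 28.1]
ee_rot: [12.9, 89.9, 10.0]
force: [-0.1, -0.1, -0.3]
gripper_width: 70.1
```

Call:
{"op": "play_rows", "data": {
  "motion": [
    [0, 0, 0, 0, 0.2],
    [0, 0, 0, 0, 0.2],
    [0, 0, 0, 0, 0.2],
    [0, 0, 0, 0, 0.2],
    [0, 0, 0, 0, 0.2],
    [0, 0, 0, 0, 0.2],
    [0, 0, 0, 0, 0.2],
    [0, 0, 0, 0, 0.2]
  ]
}}

```text
time_s: 25.5
ee_pos: [644.7, 48.9, 28.7]
ee_rot: [1.6, 89.9, -1.3]
force: [-0.5, -1.3, 5.3]
gripper_width: 55.6
```

Call:
{"op": "play_rows", "data": {
  "motion": [
    [0, 0, 0.005, 0, 0.2],
    [0, 0, 0.015, 0, 0.2],
    [0, 0, 0.035, 0, 0.2],
    [0, 0, 0.06, 0, 0.2],
    [0, 0, 0.085, 0, 0.2],
    [0, 0, 0.1, 0, 0.2],
    [0, 0, 0.1, 0, 0.2],
    [0, 0, 0.1, 0, 0.2]
  ]
}}

```text
time_s: 26.17
ee_pos: [644.1, 49.1, 128.3]
ee_rot: [17.2, 89.9, 14.3]
force: [-1.0, 0.4, -0.8]
gripper_width: 55.5
```

```bash
python3 w.py pics/s15.png
```

```text
26.1667 [-1.   0.4 -0.8] [644.1  49.1 128.3] 55.5
26.2167 [ 0.6 -0.4 -1. ] [643.2  49.  127. ] 55.9
26.2667 [-0.5  0.5 -1.3] [642.9  49.  126.2] 55.6
26.3167 [ 0.5  0.4 -1.6] [642.8  49.  125.9] 55.7
26.3667 [-0.   0.2 -1.1] [642.9  48.9 125.8] 55.7
```

View pics/s15.png

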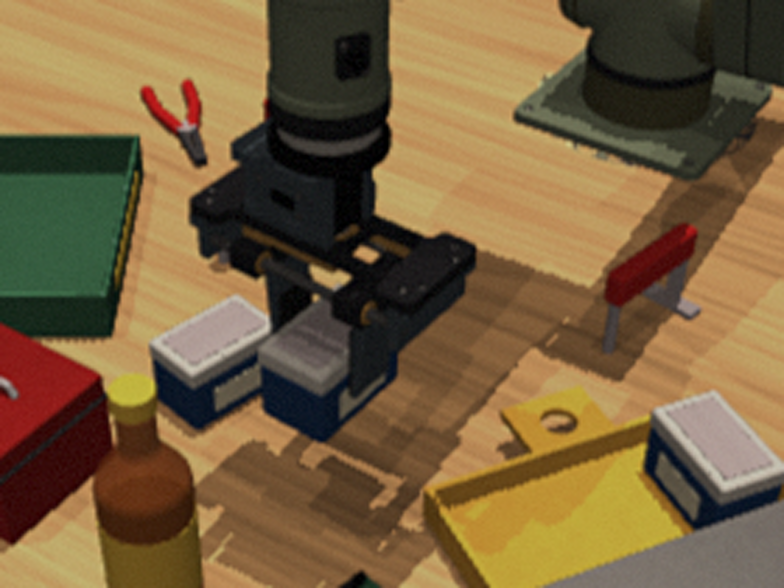

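About 1.2 N, so this tin is empty and goes in the green crate. The crate fits as centre (548,-343) with its long axis at 35.2°. The slot is at -55 mm along that axis: (503,-375).

Call:
{"op": "play_rows", "data": {
  "motion": [
    [-0.004, -0.012, 0, -0.06, 0.2],
    [-0.012, -0.037, 0, -0.17, 0.2],
    [-0.024, -0.072, 0, -0.28, 0.2],
    [-0.036, -0.108, 0, -0.39, 0.2],
    [-0.048, -0.144, 0, -0.5, 0.2],
    [-0.06, -0.18, 0, -0.61, 0.2],
    [-0.072, -0.216, 0, -0.72, 0.2],
    [-0.084, -0.252, 0, -0.82, 0.2]
  ]
}}

```text
time_s: 27.08
ee_pos: [558.8, -204.4, 126.8]
ee_rot: [-154.4, 89.9, 155.4]
force: [-0.7, 0.1, -1.4]
gripper_width: 56.0
```

Call:
{"op": "play_rows", "data": {
  "motion": [
    [-0.012, -0.036, 0, -0.06, 0.2],
    [-0.024, -0.072, 0, -0.093, 0.2],
    [-0.036, -0.108, 0, -0.093, 0.2],
    [-0.047, -0.142, 0, -0.093, 0.2],
    [-0.054, -0.163, 0, -0.093, 0.2],
    [-0.057, -0.172, -0.01, -0.093, 0.2],
    [-0.057, -0.172, -0.03, -0.093, 0.2],
    [-0.057, -0.172, -0.04, -0.093, 0.2]
  ]
}}

```text
time_s: 27.75
ee_pos: [501.7, -374.1, 84.6]
ee_rot: [-171.4, 89.7, 133.3]
force: [-0.6, 0.4, -1.4]
gripper_width: 55.8
```

```bash
python3 v.py s16 140 320 130 270 260 480 300 480
```

```text
27.75 [-0.6  0.4 -1.4] [ 501.7 -374.1   84.6] 55.8 [-38.  29.  93.   0.  59. -73.]
```

View pics/s16a.png

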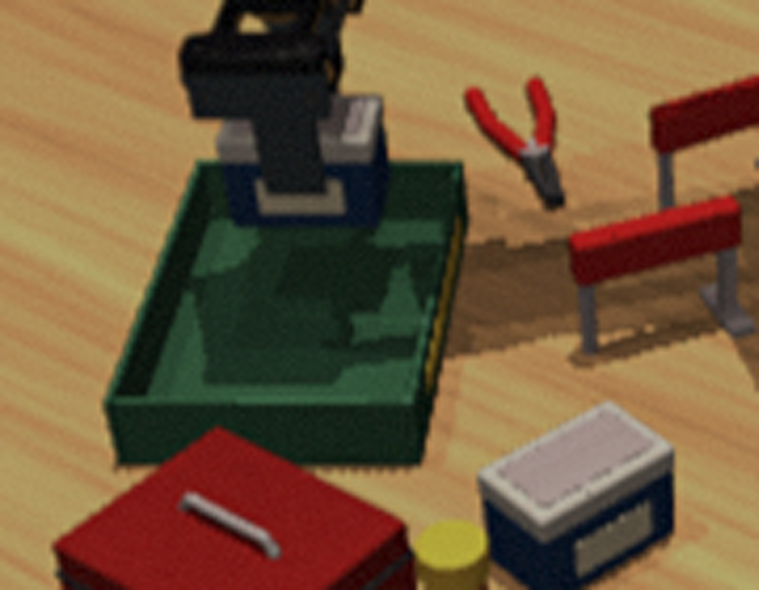

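View pics/s16b.png

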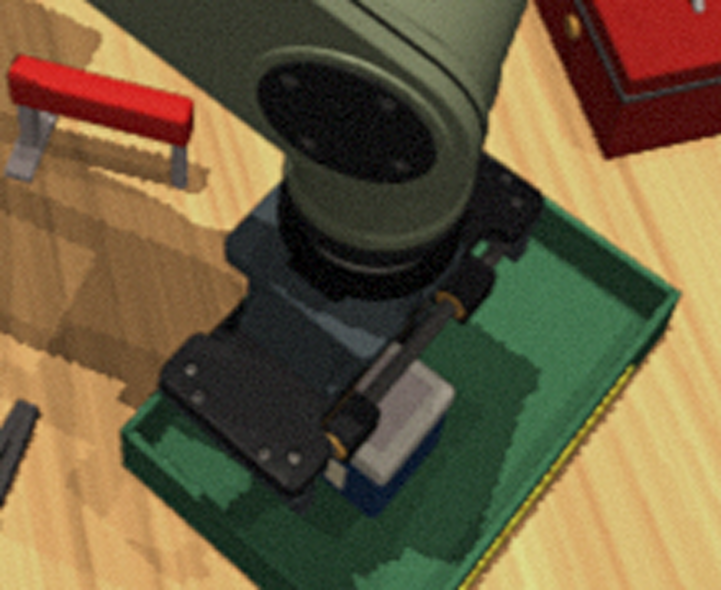

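The tin is over the crate and clear of the walls. Lowering gently.

Call:
{"op": "play_rows", "data": {
  "motion": [
    [0, 0, -0.01, 0, 0.2],
    [0, 0, -0.025, 0, 0.2],
    [0, 0, -0.038, 0, 0.2],
    [0, 0, -0.046, 0, 0.2],
    [0, 0, -0.05, 0, 0.2],
    [0, 0, -0.052, 0, 0.2],
    [0, 0, -0.053, 0, 0.2],
    [0, 0, -0.054, 0, 0.2]
  ]
}}

```text
time_s: 28.52
ee_pos: [503.6, -375.2, 34.3]
ee_rot: [21.2, 89.9, -34.0]
force: [-0.7, 0.1, -1.8]
gripper_width: 55.9
```

Call:
{"op": "play_rows", "data": {
  "motion": [
    [0, 0, -0.0003, 0, 0.2],
    [0, 0, -0.0006, 0, 0.2],
    [0, 0, -0.0009, 0, 0.2],
    [0, 0, -0.001, 0, 0.2],
    [0, 0, -0.001, 0, 0.2],
    [0, 0, -0.001, 0, 0.2],
    [0, 0, -0.001, 0, 0.2],
    [0, 0, -0.001, 0, 0.2]
  ]
}}

```text
time_s: 29.18
ee_pos: [503.3, -375.3, 33.7]
ee_rot: [21.5, 89.9, -33.8]
force: [-0.9, 0.4, 5.1]
gripper_width: 56.2
```

Call:
{"op": "play_rows", "data": {
  "motion": [
    [0, 0, 0.0003, 0, 0.2],
    [0, 0, 0.0003, 0, 0.55],
    [0, 0, 0.0003, 0, 0.62],
    [0, 0, 0.0003, 0, 0.68],
    [0, 0, 0.0003, 0, 0.74],
    [0, 0, 0.0003, 0, 0.76],
    [0, 0, 0.0003, 0, 0.76],
    [0, 0, 0.0003, 0, 0.76]
  ]
}}

```text
time_s: 29.85
ee_pos: [502.9, -375.0, 32.8]
ee_rot: [-179.9, 90.0, 124.8]
force: [-0.5, -0.4, -0.2]
gripper_width: 69.5
```

Call:
{"op": "play_rows", "data": {
  "motion": [
    [0, 0, 0.003, 0, 0.76],
    [0, 0, 0.012, 0, 0.76],
    [0, 0, 0.03, 0, 0.76],
    [0, 0, 0.055, 0, 0.76],
    [0, 0, 0.08, 0, 0.85],
    [0, 0, 0.11, 0, 0.9],
    [0, 0, 0.12, 0, 0.9],
    [0, 0, 0.12, 0, 0.9]
  ]
}}

```text
time_s: 30.52
ee_pos: [504.7, -376.3, 157.0]
ee_rot: [18.2, 89.6, -37.1]
force: [0.0, -0.1, 0.3]
gripper_width: 82.0
```

```bash
python3 v.py s17 140 320 130 270 260 480 300 480
```

```text
30.5167 [ 0.  -0.1  0.3] [ 504.7 -376.3  157. ] 82.0 [-38.  25.  87.   0.  67. -73.]
```

View pics/s17a.png

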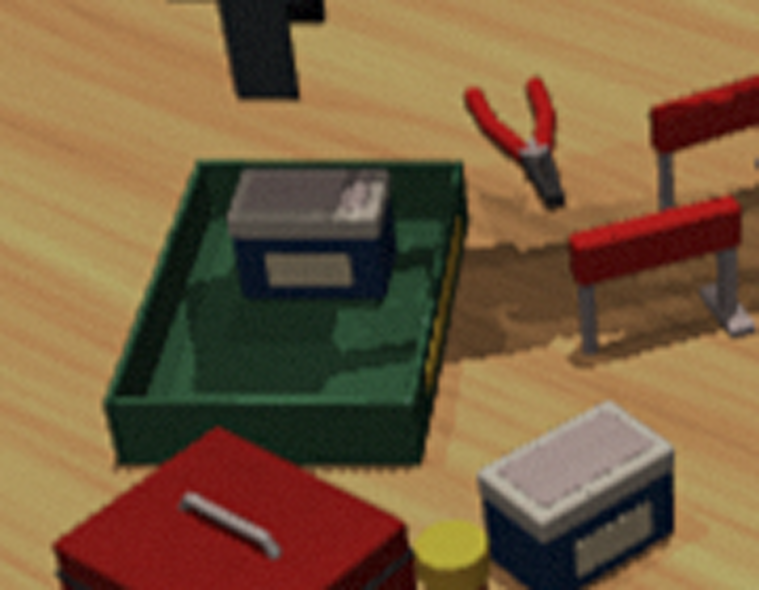

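The empty tin stands upright in the crate (crop [312,235]). Next, the last tin at (602,-87), jaw 78°.

Call:
{"op": "play_rows", "data": {
  "motion": [
    [0.004, 0.012, 0, 0.06, 0.9],
    [0.013, 0.038, 0, 0.16, 0.9],
    [0.025, 0.073, 0, 0.27, 0.9],
    [0.037, 0.108, 0, 0.38, 0.9],
    [0.049, 0.143, 0, 0.49, 0.9],
    [0.062, 0.18, 0, 0.6, 0.9],
    [0.075, 0.217, 0, 0.7, 0.9],
    [0.086, 0.25, 0, 0.747, 0.9]
  ]
}}

```text
time_s: 31.28
ee_pos: [588.2, -122.5, 150.5]
ee_rot: [173.9, 89.7, 161.7]
force: [0.1, -0.8, -0.9]
gripper_width: 82.1
```

Call:
{"op": "play_rows", "data": {
  "motion": [
    [0.009, 0.026, 0, 0, 0.9],
    [0.0125, 0.036, 0, 0, 0.9],
    [0.0135, 0.0385, -0.01, 0, 0.9],
    [0.0135, 0.0385, -0.025, 0, 0.9],
    [0.0135, 0.0385, -0.04, 0, 0.9],
    [0.0135, 0.0385, -0.053, 0, 0.9],
    [0.0135, 0.0385, -0.053, 0, 0.9],
    [0.0135, 0.0385, -0.053, 0, 0.9]
  ]
}}

```text
time_s: 31.95
ee_pos: [601.0, -87.7, 98.1]
ee_rot: [-170.9, 89.8, 176.6]
force: [-0.0, -0.1, -0.7]
gripper_width: 82.0
```

```bash
python3 v.py s18 200 380 140 300 290 450 190 350
```

```text
31.95 [-0.  -0.1 -0.7] [601.  -87.7  98.1] 82.0 [ -9.  26.  94.  -0.  59. -87.]
```

View pics/s18a.png

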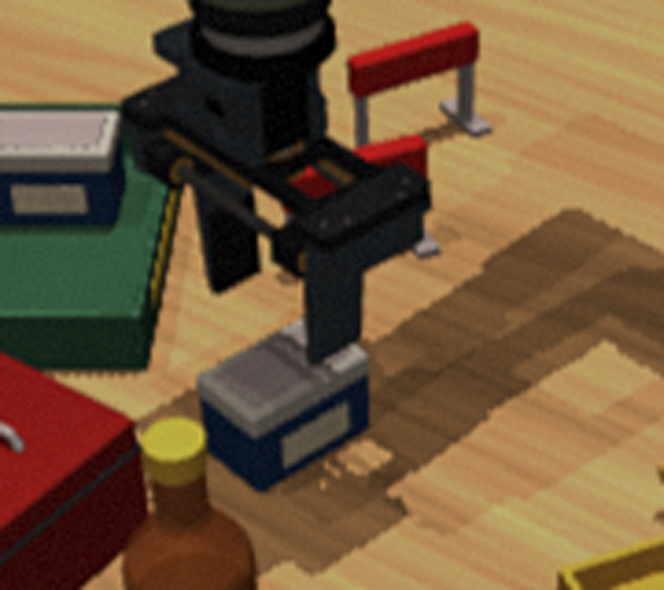

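View pics/s18b.png

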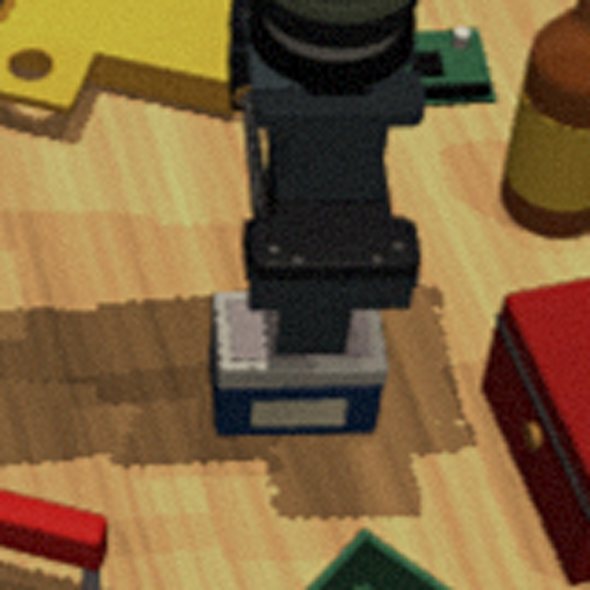

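The jaws are aligned, so I'll lower, grip and lift.

Call:
{"op": "play_rows", "data": {
  "motion": [
    [0, 0, -0.008, 0, 0.9],
    [0, 0, -0.025, 0, 0.9],
    [0, 0, -0.042, 0, 0.9],
    [0, 0, -0.057, 0, 0.9],
    [0, 0, -0.067, 0, 0.9],
    [0, 0, -0.072, 0, 0.9],
    [0, 0, -0.072, 0, 0.7],
    [0, 0, -0.072, 0, 0.3]
  ],
  "squeeze": 35
}}

```text
time_s: 32.72
ee_pos: [602.9, -86.6, 28.4]
ee_rot: [7.7, 90.0, -4.8]
force: [1.0, -0.8, 0.2]
gripper_width: 71.7
```

Call:
{"op": "play_rows", "data": {
  "motion": [
    [0, 0, 0, 0, 0.2],
    [0, 0, 0, 0, 0.2],
    [0, 0, 0, 0, 0.2],
    [0, 0, 0, 0, 0.2],
    [0, 0, 0, 0, 0.2],
    [0, 0, 0, 0, 0.2],
    [0, 0, 0, 0, 0.2],
    [0, 0, 0, 0, 0.2]
  ]
}}

```text
time_s: 33.38
ee_pos: [603.2, -86.8, 29.0]
ee_rot: [-5.9, 89.9, -18.3]
force: [-0.7, -1.9, 6.1]
gripper_width: 55.6
```

Call:
{"op": "play_rows", "data": {
  "motion": [
    [0, 0, 0.005, 0, 0.2],
    [0, 0, 0.015, 0, 0.2],
    [0, 0, 0.035, 0, 0.2],
    [0, 0, 0.06, 0, 0.2],
    [0, 0, 0.085, 0, 0.2],
    [0, 0, 0.1, 0, 0.2],
    [0, 0, 0.1, 0, 0.2],
    [0, 0, 0.1, 0, 0.2]
  ]
}}

```text
time_s: 34.05
ee_pos: [602.6, -86.4, 128.6]
ee_rot: [16.7, 89.9, 4.3]
force: [-0.1, 0.3, -2.6]
gripper_width: 55.6
```

```bash
python3 w.py pics/s19.png
```

```text
34.05 [-0.1  0.3 -2.6] [602.6 -86.4 128.6] 55.6
34.1 [-0.1 -0.1 -1.6] [601.8 -86.2 127.3] 55.9
34.15 [-0.4  0.  -1.2] [601.4 -86.2 126.6] 55.5
34.2 [ 0.3  0.6 -1.6] [601.3 -86.2 126.3] 55.9
34.25 [ 0.2 -0.3 -1. ] [601.5 -86.3 126.3] 56.0
```

View pics/s19.png

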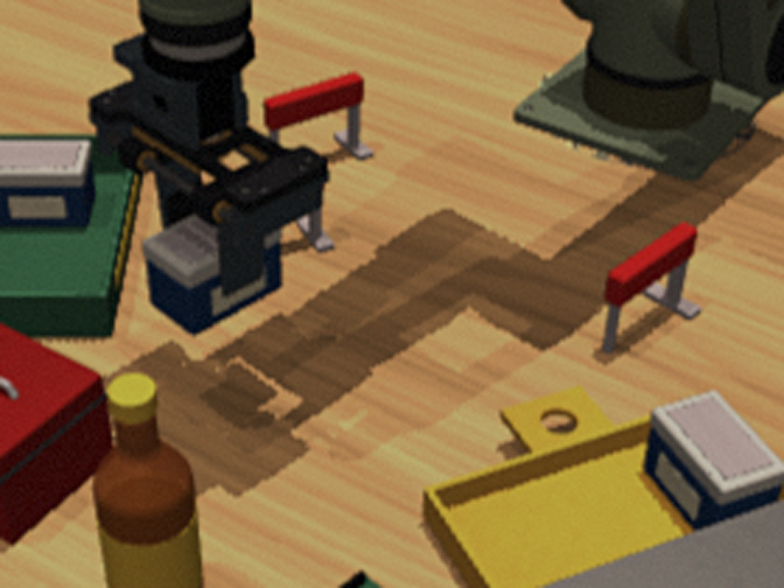

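About 1.4 N, so this one is empty too and goes in the crate at slot +50 mm: (589,-314).

Call:
{"op": "play_rows", "data": {
  "motion": [
    [-0.001, -0.01, 0, -0.06, 0.2],
    [-0.002, -0.03, 0, -0.17, 0.2],
    [-0.004, -0.06, 0, -0.28, 0.2],
    [-0.0055, -0.09, 0, -0.39, 0.2],
    [-0.0075, -0.125, 0, -0.5, 0.2],
    [-0.0095, -0.16, 0, -0.61, 0.2],
    [-0.0115, -0.19, 0, -0.72, 0.2],
    [-0.013, -0.215, 0, -0.747, 0.2]
  ]
}}

```text
time_s: 34.97
ee_pos: [588.7, -303.7, 126.8]
ee_rot: [-141.4, 89.9, 163.1]
force: [-0.2, 0.2, 0.2]
gripper_width: 55.7
```

Call:
{"op": "play_rows", "data": {
  "motion": [
    [-0.0005, -0.009, 0, 0, 0.2],
    [-0.0005, -0.0125, 0, 0, 0.2],
    [-0.0005, -0.0125, -0.008, 0, 0.2],
    [-0.0005, -0.0125, -0.02, 0, 0.2],
    [-0.0005, -0.0125, -0.032, 0, 0.2],
    [-0.0005, -0.0125, -0.04, 0, 0.2],
    [-0.0005, -0.0125, -0.04, 0, 0.2],
    [-0.0005, -0.0125, -0.04, 0, 0.2]
  ]
}}

```text
time_s: 35.63
ee_pos: [588.7, -312.9, 86.9]
ee_rot: [-158.5, 89.9, 146.3]
force: [0.2, 0.7, -1.4]
gripper_width: 55.9
```

```bash
python3 v.py s20 140 320 130 270 260 480 300 480
```

```text
35.6333 [ 0.2  0.7 -1.4] [ 588.7 -312.9   86.9] 55.9 [-29.  32.  87.   0.  62. -64.]
```

View pics/s20a.png

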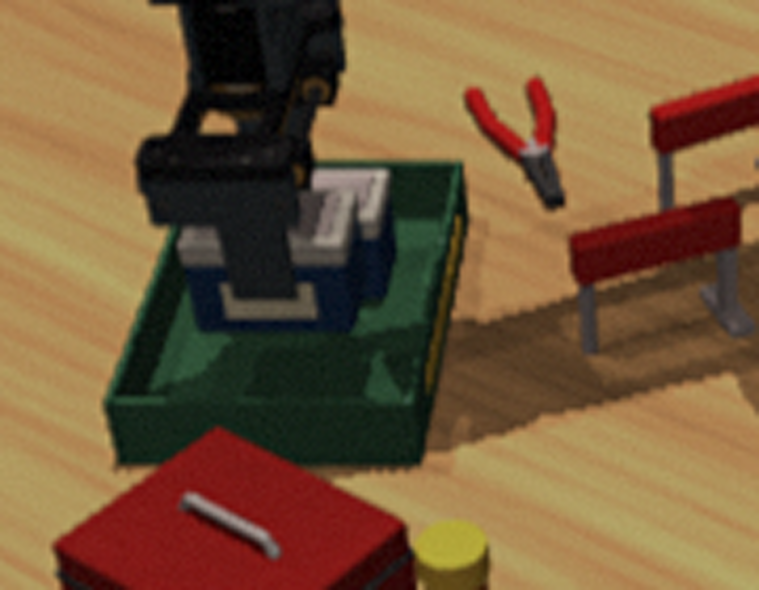

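View pics/s20b.png

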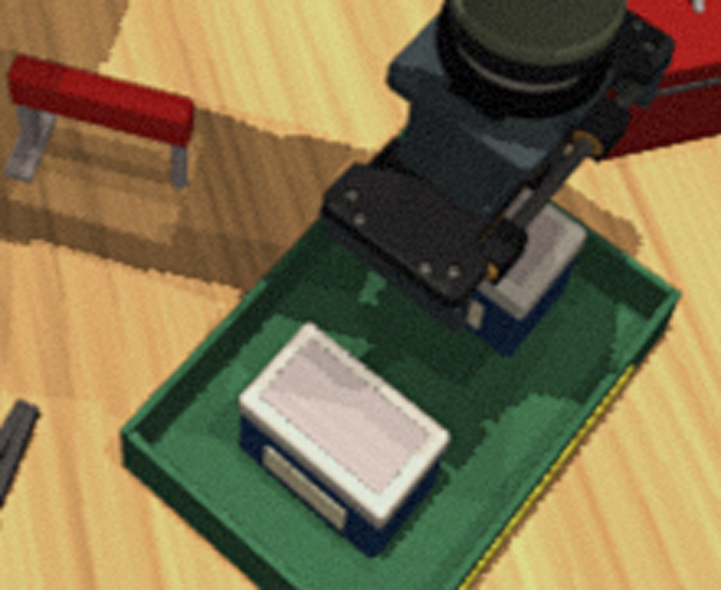

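Clear of the first tin and the walls. Lowering.

Call:
{"op": "play_rows", "data": {
  "motion": [
    [0, 0, -0.01, 0, 0.2],
    [0, 0, -0.025, 0, 0.2],
    [0, 0, -0.038, 0, 0.2],
    [0, 0, -0.046, 0, 0.2],
    [0, 0, -0.05, 0, 0.2],
    [0, 0, -0.052, 0, 0.2],
    [0, 0, -0.053, 0, 0.2],
    [0, 0, -0.0535, 0, 0.2]
  ]
}}

```text
time_s: 36.4
ee_pos: [589.4, -314.2, 35.0]
ee_rot: [29.6, 89.9, -25.6]
force: [-1.0, 0.2, -0.9]
gripper_width: 56.1
```

Call:
{"op": "play_rows", "data": {
  "motion": [
    [0, 0, -0.0003, 0, 0.2],
    [0, 0, -0.0006, 0, 0.2],
    [0, 0, -0.0009, 0, 0.2],
    [0, 0, -0.001, 0, 0.2],
    [0, 0, -0.001, 0, 0.2],
    [0, 0, -0.001, 0, 0.2],
    [0, 0, -0.001, 0, 0.2],
    [0, 0, -0.001, 0, 0.2]
  ]
}}

```text
time_s: 37.07
ee_pos: [589.3, -314.2, 34.0]
ee_rot: [27.4, 89.9, -27.8]
force: [-1.1, 0.3, 2.8]
gripper_width: 55.8
```

In contact at +2.8 N. Releasing and rising.

Call:
{"op": "play_rows", "data": {
  "motion": [
    [0, 0, 0, 0, 0.2],
    [0, 0, 0, 0, 0.55],
    [0, 0, 0, 0, 0.62],
    [0, 0, 0, 0, 0.68],
    [0, 0, 0, 0, 0.74],
    [0, 0, 0, 0, 0.76],
    [0, 0, 0, 0, 0.76],
    [0, 0, 0, 0, 0.76]
  ]
}}

```text
time_s: 37.73
ee_pos: [588.9, -314.0, 33.2]
ee_rot: [-171.0, 90.0, 133.8]
force: [-0.4, -0.1, -0.4]
gripper_width: 69.2
```

Call:
{"op": "play_rows", "data": {
  "motion": [
    [0, 0, 0.003, 0, 0.76],
    [0, 0, 0.012, 0, 0.76],
    [0, 0, 0.03, 0, 0.76],
    [0, 0, 0.055, 0, 0.76],
    [0, 0, 0.085, 0, 0.8],
    [0, 0, 0.12, 0, 0.8],
    [0, 0, 0.15, 0, 0.8],
    [0, 0, 0.16, 0, 0.8]
  ]
}}

```text
time_s: 38.4
ee_pos: [591.1, -315.2, 200.3]
ee_rot: [26.7, 89.4, -28.5]
force: [0.7, -1.2, 0.3]
gripper_width: 72.9
```

Call:
{"op": "play_rows", "data": {
  "motion": [
    [-0.006, 0.012, 0, 0, 0.8],
    [-0.018, 0.036, 0, 0, 0.8],
    [-0.035, 0.07, 0, 0, 0.8],
    [-0.05, 0.105, 0, 0, 0.8],
    [-0.07, 0.14, 0, 0, 0.8],
    [-0.085, 0.17, 0, 0, 0.8],
    [-0.095, 0.19, 0, 0, 0.8],
    [-0.1, 0.2, 0, 0, 0.8]
  ]
}}

```text
time_s: 39.07
ee_pos: [487.0, -111.6, 193.6]
ee_rot: [-167.5, 89.9, 137.4]
force: [0.8, -0.1, -0.2]
gripper_width: 73.1
```

```bash
python3 v.py s21 0 640 0 480 0 640 0 480
```

```text
39.0667 [ 0.8 -0.1 -0.2] [ 487.  -111.6  193.6] 73.1 [-14.  12. 101.   0.  67. -49.]
```

View pics/s21a.png

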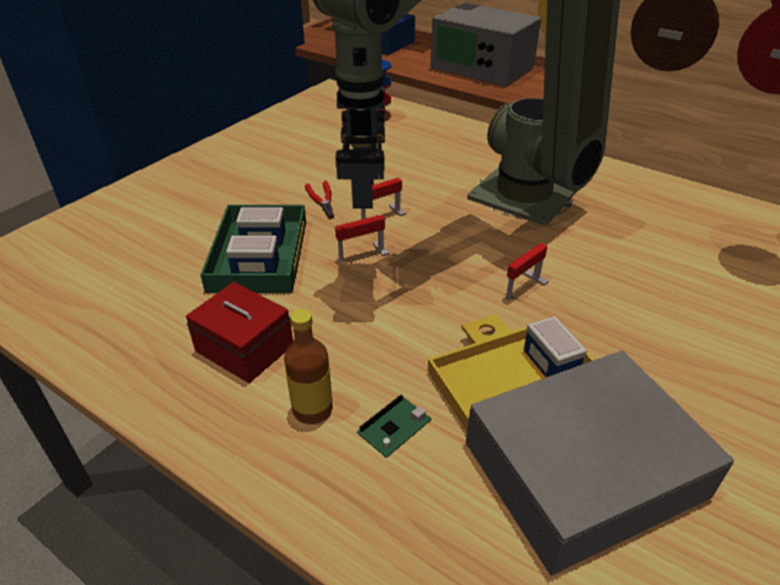

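View pics/s21b.png

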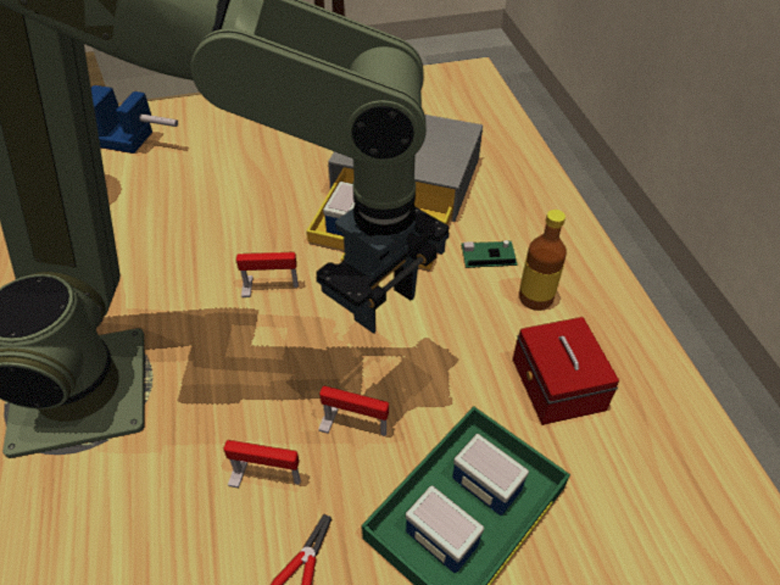

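Both views show two tins upright in the crate, one upright in the pulled-out tray, the hook standing on the bench, and the bottle, pliers and board where they were. The hole at scene (399.6,269) matches its fully-out position. I'll settle the arm, then hand in.

Call:
{"op": "play_rows", "data": {
  "motion": [
    [0, 0, 0, 0, 0.8],
    [0, 0, 0, 0, 0.8],
    [0, 0, 0, 0, 0.8],
    [0, 0, 0, 0, 0.8],
    [0, 0, 0, 0, 0.8],
    [0, 0, 0, 0, 0.8],
    [0, 0, 0, 0, 0.8],
    [0, 0, 0, 0, 0.8]
  ]
}}

```text
time_s: 39.83
ee_pos: [489.1, -114.2, 193.4]
ee_rot: [161.2, 90.0, 106.0]
force: [-0.1, 0.8, -0.4]
gripper_width: 73.0
```

```bash
python3 - <<'E'
from h import *
s=sensors.state(); print(s["time_s"],s["force"],s["ee_pos"]); print(job_done())
E
```

```text
39.8333 [-0.05847851  0.79652788 -0.35144199] [ 489.05125417 -114.15387893  193.41802163]
the job is handed in; nothing more can be done
None
```

The job is done and handed in at 39.8 s.

- **Tray:** I pulled the yellow tray out with the hook that started farthest from the base. At the end of the pull the force held at about 15 N and the arm moved only 0.3 mm for 3 mm commanded, so the tray was at its stop.
- **Hook:** I put it back standing where it started on the bench.
- **Tins:** The near tin weighed about 4.4 N, so it is full and went in the yellow tray. The other two weighed about 1.2 N and 1.4 N, so they are empty and went in the green crate.

The last pictures show all three tins upright in place, the tray still out, the hook standing, and the bottle, pliers and circuit board where they were.

**What went wrong or disagreed:**
- My first hook grasp closed too late and I lifted without it. The hook was not disturbed, and the second grasp held.
- The two fixed cameras disagreed by about 5–10 mm on raised corners. I averaged the views and cross-checked them, and every placement ended up clear of the walls.

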